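Load the colour reference tiles into the sample scanner

TASK

Open the sample scanner's lid fully, gently onto its stop, then take every reference tile out of the wooden storage block (they sit flush: press the near end so the far end tips up) and lay them on the glass in one straight row, each square, centred on the mark of its own colour and pushed up against the far rim. With all the tiles in line, shut the lid gently all the way, and leave the other things on the bench where they stand.

Things in the scene. Friction and masses are not known exactly. Their poses are not given: they have to be found in the camera images.
- block: Fixed wooden storage block, 135 (x) x 218 (y) x 46 mm high; origin under its middle, x points away from the robot's side, y left. Three open-topped pockets side by side along y, 64 mm apart; tiles lie flush in them with their long side along x, pockets may be empty. Each pocket: 47 mm wide (y), from x = -48.5 to +45.5 mm; level floor 14 mm below the deck for x above -2 mm.
- pocket0 (a point): Deck-height point over the left (+y) pocket, y = +64 mm. Pocket floor from x = -2 mm to the near (-x) wall slopes down at 26 degrees. A flush tile pressed down a few N (5 to 10) 33 mm nearer than its centre rocks over the ridge at x = -2 onto the slope, against the near wall, and stays there tipped 26 degrees.
- pocket1 (a point): Same for the middle pocket, y = 0. The pressing fingertip need go only 4 to 7 mm below the deck; much deeper wedges the tile. A tipped tile's far (+x) end stands 7 (underside) to 19 mm (top) proud of the deck and can be gripped there across its 44 mm width, with the tool tilted square to the tile.
- pocket2 (a point): Same for the right pocket, y = -64 mm.
- scanner: Flatbed sample scanner, white, fixed, 230 (x) x 360 (y) mm; origin under its middle, x away from the robot's side, y left. Sunken glass 45 mm above the origin, x = -95 to +60, y = -160 to +160 mm; rim around it 65 mm high. On the far (+x) rim three colour marks: red y = +80, yellow 0, blue -80 mm, each with a thin grey line along x on the glass.
- lid (a joint): Angle of the scanner's grey lid (rad): 0 shut, 1.6 fully open on its stop (upright). The hinge is stiff and the lid stays where it is left (1 to 5 N at the tab moves it).
- lid_hinge (a point): Point on the lid's hinge line (along the scanner's y), 110 mm behind the scanner's origin and 73 mm up. Lid: 225 mm deep from the hinge towards -x when shut, 360 wide, 14 thick.
- lid_tab (a point): Point in the orange pull tab on the middle of the lid's front edge, 253 mm from the hinge line. The tab is 16 mm wide (y), 12 mm thick, sticks out 45 mm beyond the lid's edge, and ends 18 mm beyond this point; free below. Pinch it across its width from above: it turns between the finger pads as the lid swings.
- tile_red: Colour reference tile: ceramic in a red frame, 90 (its x) x 44 (its y) x 14 mm (its z), about 120 g; origin at its centre. The same both sides and both ways round. Glazed: slides easily on the glass, so a fingertip pressed lightly on its top (5 N) can drag it. May be absent (None).
- home_red (a point): Where the centre of the red tile belongs: lying flat on the scanner's glass with its long side along the scanner's x, its far end against the far rim, centred on the red mark (left (+y)). Axes as the scanner's; 7 mm above the glass.
- tile_yellow: Colour reference tile: ceramic in a yellow frame, 90 (its x) x 44 (its y) x 14 mm (its z), about 120 g; origin at its centre. The same both sides and both ways round. Glazed: slides easily on the glass, so a fingertip pressed lightly on its top (5 N) can drag it. May be absent (None).
- home_yellow (a point): Where the centre of the yellow tile belongs: lying flat on the scanner's glass with its long side along the scanner's x, its far end against the far rim, centred on the yellow mark (middle). Axes as the scanner's; 7 mm above the glass.
- tile_blue: Colour reference tile: ceramic in a blue frame, 90 (its x) x 44 (its y) x 14 mm (its z), about 120 g; origin at its centre. The same both sides and both ways round. Glazed: slides easily on the glass, so a fingertip pressed lightly on its top (5 N) can drag it. May be absent (None).
- home_blue (a point): Where the centre of the blue tile belongs: lying flat on the scanner's glass with its long side along the scanner's x, its far end against the far rim, centred on the blue mark (right (-y)). Axes as the scanner's; 7 mm above the glass.
- infuser_a: Small steel mesh infuser, 46 mm wide, 52 high, loose bystander; origin under its centre.
- infuser_b: Small steel mesh infuser, 46 mm wide, 52 high, loose bystander; origin under its centre.
- infuser_c: Small steel mesh infuser, 46 mm wide, 52 high, loose bystander; origin under its centre.
- bottle: Bottle with blue cap, 52 mm wide, 130 high, loose bystander; origin under its centre.
- beaker: Glass beaker, 68 mm wide, 85 high, loose bystander; origin under its centre.
- jar: Jar with white lid, 60 mm wide, 80 high, loose bystander; origin under its centre.
Things that resemble listed ones, but are neither listed nor needed, are in the scene too. What is shaped like the tile_red but green or orange is not meant. Leave any purple look-alike of the tile_yellow alone.

How it is judged:
On the way, in this order (a step that is already met when the one before it is completed fails the run):
1. the lid is fully open (value of joint lid above 1.5 rad), for 0.2 s.
2. with the lid still open, every tile present lies in line at its own colour mark against the far rim (x of tile_red in the frame of home_red between -0.005 and 0.005 m and y of tile_red in the frame of home_red between -0.008 and 0.008 m and z of tile_red in the frame of home_red between -0.004 and 0.004 m and angle between the x axis of each of tile_red, tile_yellow, tile_blue and the x axis of scanner, either way round below 0.09 rad and x of tile_yellow in the frame of home_yellow between -0.005 and 0.005 m and y of tile_yellow in the frame of home_yellow between -0.008 and 0.008 m and z of tile_yellow in the frame of home_yellow between -0.004 and 0.004 m and x of tile_blue in the frame of home_blue between -0.005 and 0.005 m and y of tile_blue in the frame of home_blue between -0.008 and 0.008 m and z of tile_blue in the frame of home_blue between -0.004 and 0.004 m and value of joint lid above 1.3 rad), for 0.2 s.
At the end, for the whole second after the job is handed in: Every tile present lies flat on the glass (height within 4 mm), at rest, its far end within 5 mm of the far rim, within 8 mm of the middle of its own colour's mark and square to the scanner within 0.09 rad; the lid is shut (below 0.03 rad) (x of tile_red in the frame of home_red between -0.005 and 0.005 m and y of tile_red in the frame of home_red between -0.008 and 0.008 m and z of tile_red in the frame of home_red between -0.004 and 0.004 m and angle between the x axis of each of tile_red, tile_yellow, tile_blue and the x axis of scanner, either way round below 0.09 rad and x of tile_yellow in the frame of home_yellow between -0.005 and 0.005 m and y of tile_yellow in the frame of home_yellow between -0.008 and 0.008 m and z of tile_yellow in the frame of home_yellow between -0.004 and 0.004 m and x of tile_blue in the frame of home_blue between -0.005 and 0.005 m and y of tile_blue in the frame of home_blue between -0.008 and 0.008 m and z of tile_blue in the frame of home_blue between -0.004 and 0.004 m and value of joint lid below 0.03 rad and linear speed of each of tile_red, tile_yellow, tile_blue below 0.02 m/s); the robot touches nothing.
It fails at once if the lid is slammed shut (faster than 1.5 rad/s near closed) (value of joint lid below 0.12 rad and velocity of joint lid below -1.5 rad/s).
It fails at once if the lid is thrown against its open stop (faster than 1.5 rad/s near open) (value of joint lid above 1.45 rad and velocity of joint lid above 1.5 rad/s).
It fails at once if a bystander is moved more than 4 cm (distance of any of infuser_a, infuser_b, infuser_c, bottle, beaker, jar from where it was at the start of the episode above 0.04 m).
Of tile_red, tile_yellow, tile_blue only 2 to 3 are there at a start; the rules pass over those that are not, and their reading is None.
At some moment in a run one of tile_red, tile_yellow, tile_blue may be knocked a few centimetres aside while the robot is not near it.
Once in a run the grip may slacken for a moment while it holds something.
It also fails if it takes over 210 s, if anything falls off the work surface, if the arm or the gripper's body presses on something with over 40 N, if the wrist force passes 120 N, or if a joint passes its speed limit or range.

ROBOT

A 6-joint arm with a two-finger parallel gripper is mounted at the origin on the work surface. World frame = base frame: x ahead of the robot, y to its left, z up, the work surface at z = 0. Lengths are in m, angles in rad, forces in N, time in s.
With the tool pointing down it reaches from about 0.35 to 0.85 m from the base axis. Payload 8.1 kg.
Tool frame: the origin (TCP) lies on the mounting face of the last link; the fingertips stand 186 mm ahead of it and the grasp point (between the pads) lies 167 mm ahead of it (robot.finger_overhang is the distance from the TCP to the fingertips, in m); z points along the fingers, y is the line along which they close (so a half turn about z gives the same grasp; the last joint's range is limited). The gripper opens to 93 mm and grips with 3 to 60 N. Pads are 15 mm wide; open, the fingers measure 128 mm over their backs; the gripper's body (75 mm by 188 mm) begins 65 mm behind the grasp point.
Start: joints at [1.176, 0.13, 1.488, -0, 1.523, -0.085], TCP at [0.183, 0.571, 0.405] pointing down, gripper open.
Joint ranges: [-2.96, 2.96], [-0.89, 2.26], [0.02, 2.5], [-1.34, 4.48], [0, 2.73], [-2.66, 2.66]. Speed limits (rad/s): [2.39, 2.39, 2.79, 3.14, 3.14, 3.14].

INTERFACE

Orientations are given as a rotation vector (axis times angle).
In Python, from plant import readout, read_camera, get_calibration, job, robot gives the robot as it stands.
- The arm moves only by the shell command python3 -m handwheel 'ROWS' [FORCE]. ROWS is JSON, a list of rows, each a list of 5 numbers: the shift along the world's x, y, z in cm, then the turn about the world's z in rad, then the closure, from 0 (fully open) to 1 (shut). In form: [[tx, ty, tz, spin, gripper], ...]. A call has 1 to 10 rows; each row shifts and turns the commanded pose from where the row before left it; what a row does not reach is not made up. A row lasts 1/8 s, in which the tool goes at most 62.5 mm and 10.7 degrees, less where a joint would pass 70% of its speed; a pose out of reach is approached as far as the arm can. A call is refused whole if a number of a shift passes 6.25 or a number of a turn 0.188, either way. A call with a gripper value outside its range is refused whole. The fingers move at their own pace and stop on an object; FORCE is the grip in N (left out, the last holds). Time passes only in rows, so rows that do not move let the fingers close. It gives the time, the measured TCP pose, the force, the opening and the grip force at its end, in the units of the state.
- readout.read_state(): the state, without advancing time (a new reading comes with each control period).
- read_camera(name): name is "side" or "top" or "wrist"; returns the picture (384x512x3 uint8, red, green, blue); there is no depth.
- get_calibration(name): a dict with "fovy" (degrees; the focal length in pixels is half the picture's height over the tangent of half this angle, whatever the lens; pixels are square), "cx", "cy" (the principal point, pixels), "pose" (4x4, takes a point from camera to world coordinates). Camera axes: x right, y down, z forward; pixel columns grow to the right and rows downward; lengths in m; the calibration is good to about 2 mm. A picture is of the moment at which its call begins: read the wrist's pose just before it. get_calibration takes no time and is no camera call; for the wrist camera it gives the pose at the moment of the call.
- job.close_job(): hands the job in; it is judged then, once.
The state is a dict: "t": time; "q": joint angles; "dq": joint speeds; "joint_torque": joint torques, N m; "tool_pos": TCP position; "orientation": TCP orientation; "force": force on the tool from outside, world axes, zero at the start; "wrist_torque": the same for the moment, N m; "opening": finger opening in m; "gripper_force": force on a finger pad.
Only numpy, scipy, OpenCV 4.12 (cv2) and the standard library are available. Lean on these libraries where they do the work, as an engineer would, in place of code of your own. Each camera call takes 0.05 s, during which the arm holds its last target. There are 200 camera calls.

## Working session

There is one attempt and no reset: what is moved stays moved. The work goes in short steps, Python scripts to look and compute and a shell command to move; the robot and the scene stay as the last step left them, time stands still between calls to the robot, and variables do not carry over. Pictures are saved under pics/ and viewed, at most 14 in all, crops included, and the job is handed in when it is done.

```bash
ls; mkdir -p pics; cat > h.py <<'E'
import numpy as np,cv2
from plant import readout, read_camera, get_calibration, job, robot
def ray(c,u,v):
    P=np.array(c["pose"]);f=192/np.tan(np.radians(c["fovy"])/2)
    d=P[:3,:3]@np.array([(u-c["cx"])/f,(v-c["cy"])/f,1]);return P[:3,3],d
def at(c,u,v,z):
    o,d=ray(c,u,v);return o+d*(z-o[2])/d[2]
def proj(c,p):
    P=np.array(c["pose"]);f=192/np.tan(np.radians(c["fovy"])/2)
    q=P[:3,:3].T@(np.array(p)-P[:3,3]);return np.array([c["cx"]+f*q[0]/q[2],c["cy"]+f*q[1]/q[2]])
def save(im,name,box=None,s=1):
    im=im[...,::-1]
    if box: im=im[box[1]:box[3],box[0]:box[2]]
    cv2.imwrite("pics/"+name,cv2.resize(im,None,fx=s,fy=s,interpolation=cv2.INTER_CUBIC))
E
python3 - <<'E'
from h import *
np.set_printoptions(precision=4,suppress=True)
a=read_camera("top");b=read_camera("side")
np.save("top0.npy",a);np.save("side0.npy",b)
save(a,"top0.png",None,1.5);save(b,"side0.png",None,1.5)
for n in("top","side","wrist"):print(n,get_calibration(n))
print(readout.read_state(),robot.finger_overhang)
E
```

```text
pics
top {'fovy': 52.757213752953064, 'cx': 253.49431360188993, 'cy': 195.35766531724215, 'pose': array([[-0.0224, -0.9977,  0.0632,  0.4263],
       [-0.9997,  0.0227,  0.0047,  0.0134],
       [-0.0061, -0.0631, -0.998 ,  1.274 ],
       [ 0.    ,  0.    ,  0.    ,  1.    ]])}
side {'fovy': 47.14147872744335, 'cx': 250.12557005027566, 'cy': 190.50953093140959, 'pose': array([[ 0.8971, -0.3229,  0.3014,  0.1054],
       [-0.4414, -0.6299,  0.6391, -0.8228],
       [-0.0165, -0.7064, -0.7076,  0.9794],
       [ 0.    ,  0.    ,  0.    ,  1.    ]])}
wrist {'fovy': 64.75230217814685, 'cx': 256.09673515532717, 'cy': 189.74087525450176, 'pose': array([[ 0.3057,  0.9103,  0.2792,  0.1047],
       [ 0.9521, -0.2916, -0.0921,  0.5966],
       [-0.0024,  0.294 , -0.9558,  0.3839],
       [ 0.    ,  0.    ,  0.    ,  1.    ]])}
{'t': 0.1, 'q': array([ 1.1756,  0.1311,  1.4892,  0.    ,  1.523 , -0.0854]), 'dq': array([ 0.0021, -0.0019, -0.0021,  0.0001,  0.0008, -0.0008]), 'joint_torque': array([ -0.    , -56.1344, -49.3092,   0.0769,   0.0292,  -0.0001]), 'tool_pos': array([0.1828, 0.5713, 0.4038]), 'orientation': array([-0.4846, -3.1036,  0.0025]), 'force': array([-0.2611,  0.4135, -0.3185]), 'wrist_torque': array([-0.0318,  0.0189,  0.0448]), 'gripper_force': 0.0, 'opening': 0.09297207343965821} 0.1861
```

View pics/top0.png

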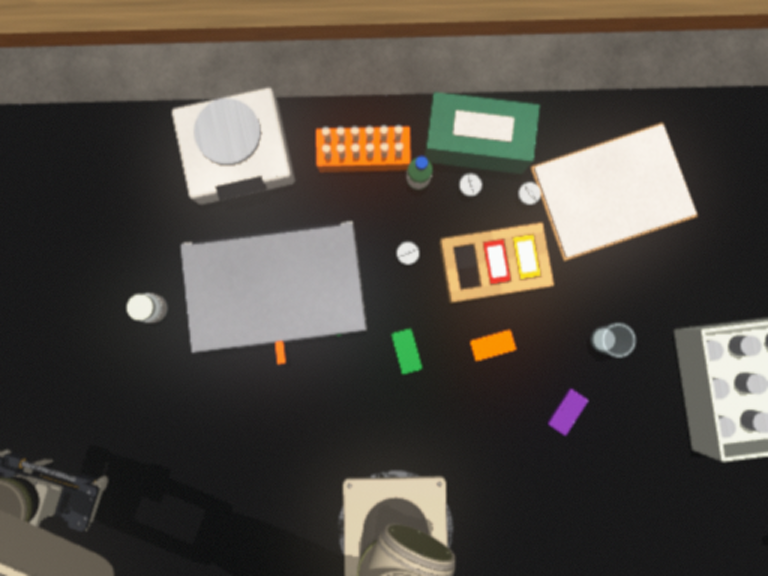

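View pics/side0.png

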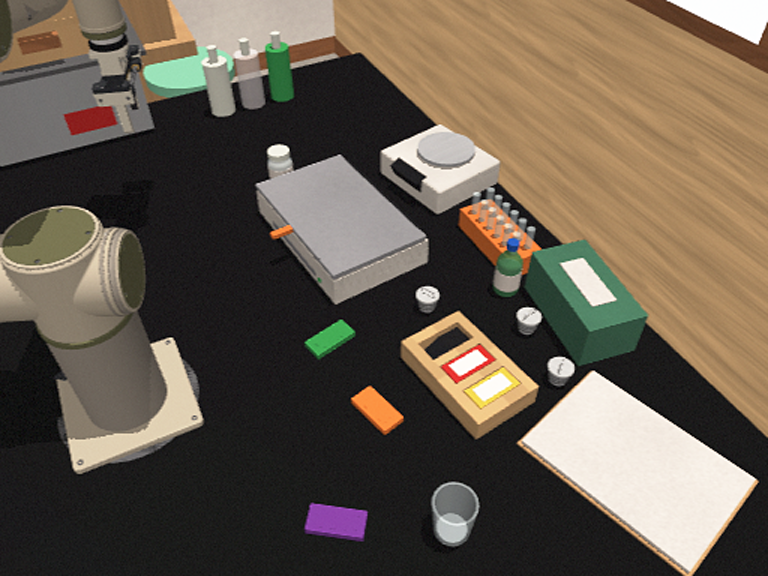

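Top view (enlarged 1.5x): scanner lid corners about (183,243), (352,224), (365,330), (192,351); tab (280,352). The block is at about (497,262), with the left pocket empty, red in the middle and yellow on the right; no blue tile. The green (407,351), orange (493,345) and purple (568,412) pieces lie loose on the bench and are lookalikes. Next I enlarge the crop.

```bash
python3 - <<'E'
from h import *
a=np.load("top0.npy")
A=cv2.resize(a[140:245,110:375],None,fx=3,fy=3,interpolation=cv2.INTER_CUBIC)
cv2.imwrite("pics/top0c.png",A[...,::-1])
E
```

```text
(no output)
```

View pics/top0c.png

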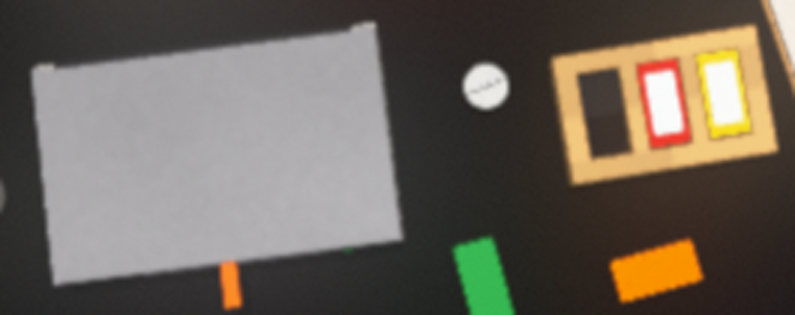

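```bash
python3 - <<'E'
from h import *
from scipy.optimize import least_squares
np.set_printoptions(precision=4,suppress=True)
c=get_calibration("top")
pix=lambda p:np.array([110+(p[0]+.5)/3-.5,140+(p[1]+.5)/3-.5])
def fit(uv,loc,zs):
    w=np.array([at(c,*pix(p),z)[:2] for p,z in zip(uv,zs)]);loc=np.array(loc)
    def r(q):
        C,S=np.cos(q[2]),np.sin(q[2]);return (loc@np.array([[C,S],[-S,C]])+q[:2]-w).ravel()
    s=least_squares(r,[.5,0,0]);return s.x,r(s.x)*1000
s,e=fit([(33,70),(376,25),(402,240),(54,285)],[(.11,.18),(.11,-.18),(-.115,-.18),(-.115,.18)],[.08]*4)
print("scanner",s,e)
b,e=fit([(551,58),(757,26),(778,151),(573,185)],[(.0675,.109),(.0675,-.109),(-.0675,-.109),(-.0675,.109)],[.046]*4)
print("block",b,e)
T=lambda q,x,y:(q[0]+np.cos(q[2])*x-np.sin(q[2])*y,q[1]+np.sin(q[2])*x+np.cos(q[2])*y)
print("tab",T(s,.11-.253,0),"tab seen",at(c,*pix((231,285)),.079))
print("red seen",at(c,*pix((664,103)),.046),"pocket1",T(b,-.0015,0));print("yel",at(c,*pix((724,93)),.046),T(b,-.0015,-.064))
for n,p,z in(("infA",(486,86),.052),):print(n,at(c,*pix(p),z))
for n,p,z in(("infB",(471,184),.052),("infC",(530,193),.052),("bottle",(422,163),.13),("jar",(142,307),.08)):print(n,at(c,p[0]/1.5,p[1]/1.5,z))
side=get_calibration("side");print("tab side px*1.5",proj(side,[*T(s,.11-.253,0),.073])*1.5)
E
```

```text
scanner [0.5226 0.2411 0.1045] [ 0.9835  1.3643 -0.2374  0.2112 -0.627  -0.8918 -0.1191 -0.6837]
block [ 0.5647 -0.2299  0.1358] [-0.7378 -2.0828 -0.4582  2.2766 -0.1878  0.8313  1.3838 -1.0251]
tab (np.float64(0.3803498984569601), np.float64(0.22613727364075578)) tab seen [0.3855 0.2273 0.079 ]
red seen [ 0.5666 -0.2292  0.046 ] pocket1 (np.float64(0.5631688987497387), np.float64(-0.23012845944903362))
yel [ 0.5758 -0.2932  0.046 ] (np.float64(0.5718356194631701), np.float64(-0.29353893139236))
infA [ 0.5883 -0.0405  0.052 ]
infB [ 0.7321 -0.1795  0.052 ]
infC [ 0.7097 -0.3043  0.052 ]
bottle [ 0.7575 -0.0706  0.13  ]
jar [0.4842 0.5109 0.08  ]
tab side px*1.5 [279.8817 234.0643]
```

```bash
cat > go.py <<'E'
import sys,numpy as np
from plant import readout
from scipy.spatial.transform import Rotation as R
s=readout.read_state();p=s["tool_pos"];M=R.from_rotvec(s["orientation"]).as_matrix()
g=np.array(p)+.167*M[:,2];y=M[:,1];yaw=(np.arctan2(-y[0],y[1])+np.pi/2)%np.pi-np.pi/2
print("t%.1f grasp"%s["t"],g.round(4),"yaw %.4f"%yaw,"zaxis",M[:,2].round(3),"F",np.round(s["force"],1),"open %.4f gf %.1f"%(s["opening"],s["gripper_force"]),"q",np.round(s["q"],2))
if len(sys.argv)>4:
    t=list(map(float,sys.argv[1:5]));print("need cm",(100*(np.array(t[:3])-g)).round(2),"spin %.3f"%((t[3]-yaw+np.pi/2)%np.pi-np.pi/2))
E
python3 -m handwheel '[[2.2,-3.8,-1.1,0.046,0.4],[2.2,-3.8,-1.1,0.046,0.4],[2.2,-3.8,-1.1,0.046,0.4],[2.2,-3.8,-1.1,0.046,0.4],[2.2,-3.8,-1.1,0.046,0.4],[2.2,-3.8,-1.1,0.046,0.4],[2.2,-3.8,-1.1,0.046,0.4],[2.2,-3.8,-1.1,0.046,0.4],[2.2,-3.8,-1.1,0.046,0.4],[0,0,0,0,0.4]]' 20; python3 go.py .3804 .2265 .073 .1045
```

```text
t: 1.35
tool_pos: [0.3814, 0.2272, 0.3045]
orientation: [0.158, -3.136, 0.002]
force: [0.0, 1.1, -0.3]
opening: 0.0555
gripper_force: 0.0
t1.4 grasp [0.3811 0.2269 0.1375] yaw 0.1006 zaxis [-0.002 -0.001 -1.   ] F [ 0.   1.1 -0.3] open 0.0555 gf 0.0 q [ 0.42 -0.23  2.02 -0.    1.35 -1.25]
need cm [-0.07 -0.04 -6.45] spin 0.004
```

```bash
python3 -m handwheel '[[0,0,-2,0,0.4],[0,0,-2,0,0.4],[0,0,-2,0,0.4],[0,0,-0.3,0,0.4],[0,0,0,0,0.85],[0,0,0,0,0.85],[0,0,0,0,0.95],[0,0,0,0,0.95]]' 15; python3 go.py .3804 .2265 .073 .1045; python3 - <<'E'
from h import *
save(read_camera("wrist"),"w1.png")
E
```

```text
t: 2.35
tool_pos: [0.3811, 0.2295, 0.2432]
orientation: [-0.163, 3.137, 0.0]
force: [-0.1, -0.0, 0.8]
opening: 0.0204
gripper_force: 0.0
t2.4 grasp [0.3812 0.2296 0.0762] yaw 0.1041 zaxis [ 0.001  0.    -1.   ] F [-0.1 -0.   0.8] open 0.0204 gf 0.0 q [ 0.43 -0.15  2.08  0.    1.22 -1.25]
need cm [-0.08 -0.31 -0.32] spin 0.000
```

View pics/w1.png

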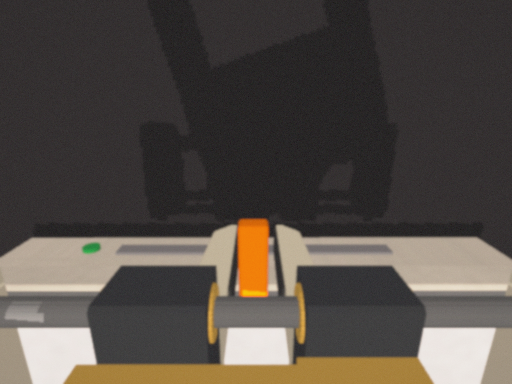

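The wrist view shows the orange tab (253,255) squarely between the fingers. I'll close on it and lift along the arc.

```bash
python3 -m handwheel '[[0,-0.2,0,0,1],[0,0,0,0,1],[0,0,0,0,1],[0,0,0,0,1]]' 15; python3 go.py; python3 - <<'E'
import numpy as np
th=np.linspace(0,1.62,28);x=-25.3*np.cos(th);z=25.3*np.sin(th)
d=np.diff(np.c_[x*np.cos(.1045),x*np.sin(.1045),z],axis=0);print(d.round(2).tolist(),d.sum(0))
E
```

```text
t: 2.9
tool_pos: [0.3811, 0.2277, 0.2429]
orientation: [-0.164, 3.136, 0.001]
force: [5.0, 3.1, -3.9]
opening: 0.0163
gripper_force: 15.0
t2.9 grasp [0.3813 0.2278 0.0759] yaw 0.1043 zaxis [ 0.001  0.001 -1.   ] F [ 5.   3.1 -3.9] open 0.0163 gf 15.0 q [ 0.42 -0.16  2.08  0.    1.22 -1.25]
[[0.05, 0.0, 1.52], [0.14, 0.01, 1.51], [0.23, 0.02, 1.5], [0.31, 0.03, 1.48], [0.4, 0.04, 1.46], [0.49, 0.05, 1.44], [0.57, 0.06, 1.4], [0.66, 0.07, 1.37], [0.74, 0.08, 1.32], [0.81, 0.09, 1.28], [0.89, 0.09, 1.23], [0.96, 0.1, 1.17], [1.03, 0.11, 1.11], [1.09, 0.11, 1.05], [1.15, 0.12, 0.98], [1.21, 0.13, 0.91], [1.26, 0.13, 0.83], [1.31, 0.14, 0.76], [1.35, 0.14, 0.67], [1.39, 0.15, 0.59], [1.42, 0.15, 0.51], [1.45, 0.15, 0.42], [1.47, 0.15, 0.33], [1.49, 0.16, 0.24], [1.5, 0.16, 0.15], [1.51, 0.16, 0.06], [1.51, 0.16, -0.03]] [26.39954707  2.76883882 25.26938051]
```

```bash
python3 -m handwheel '[[0.05,0,1.52,0,1],[0.14,0.01,1.51,0,1],[0.23,0.02,1.5,0,1],[0.31,0.03,1.48,0,1],[0.4,0.04,1.46,0,1],[0.49,0.05,1.44,0,1],[0.57,0.06,1.4,0,1],[0.66,0.07,1.37,0,1],[0.74,0.08,1.32,0,1]]' 25; python3 go.py .4144 .2305 .2080 .1045
```

```text
t: 4.03
tool_pos: [0.4165, 0.2314, 0.3723]
orientation: [0.164, -3.135, -0.001]
force: [2.0, 5.6, -6.3]
opening: 0.0158
gripper_force: 25.0
t4.0 grasp [0.4161 0.2314 0.2053] yaw 0.1046 zaxis [-0.002  0.    -1.   ] F [ 2.   5.6 -6.3] open 0.0158 gf 25.0 q [ 0.4  -0.19  1.86  0.    1.47 -1.28]
need cm [-0.17 -0.09  0.27] spin -0.000
```

```bash
python3 -m handwheel '[[0.81,0.09,1.28,0,1],[0.89,0.09,1.23,0,1],[0.96,0.1,1.17,0,1],[1.03,0.11,1.11,0,1],[1.09,0.11,1.05,0,1],[1.15,0.12,0.98,0,1],[1.21,0.13,0.91,0,1],[1.26,0.13,0.83,0,1],[1.31,0.14,0.76,0,1]]' 25 && python3 -m handwheel '[[1.35,0.14,0.67,0,1],[1.39,0.15,0.59,0,1],[1.42,0.15,0.51,0,1],[1.45,0.15,0.42,0,1],[1.47,0.15,0.33,0,1],[1.49,0.16,0.24,0,1],[1.1,0.12,0.15,0,1],[0.8,0.08,0.06,0,1]]'; python3 go.py .632 .2526 .326 .1045
```

```text
t: 5.15
tool_pos: [0.5137, 0.2417, 0.4649]
orientation: [0.165, -3.133, -0.0]
force: [-2.2, 3.9, -6.0]
opening: 0.0158
gripper_force: 25.0
t: 6.15
tool_pos: [0.6184, 0.2528, 0.4951]
orientation: [0.165, -3.134, -0.0]
force: [-5.0, 3.6, -0.6]
opening: 0.0159
gripper_force: 25.0
t6.2 grasp [0.6178 0.2527 0.3281] yaw 0.1050 zaxis [-0.004 -0.    -1.   ] F [-5.   3.6 -0.6] open 0.0159 gf 25.0 q [ 0.31  0.3   1.13  0.    1.71 -1.36]
need cm [ 1.42 -0.01 -0.21] spin -0.000
```

```bash
python3 -m handwheel '[[0.6,0.06,0,0,1],[0.5,0.05,0,0,1],[0.5,0.05,0,0,1],[0.4,0.04,0,0,1],[0.3,0.03,0,0,1],[0,0,0,0,1]]' ; python3 go.py .6395 .2526 .326 .1045; python3 - <<'E'
from h import *
a=read_camera("side");save(a[60:330,100:400],"s1.png",None,2.5)
E
```

```text
t: 6.9
tool_pos: [0.6413, 0.2551, 0.4956]
orientation: [0.165, -3.135, -0.001]
force: [-3.2, 3.9, 0.7]
opening: 0.0156
gripper_force: 25.0
t6.9 grasp [0.6409 0.2552 0.3286] yaw 0.1051 zaxis [-0.002  0.    -1.   ] F [-3.2  3.9  0.7] open 0.0156 gf 25.0 q [ 0.3   0.37  1.05  0.    1.73 -1.37]
need cm [-0.14 -0.26 -0.26] spin -0.001
```

View pics/s1.png

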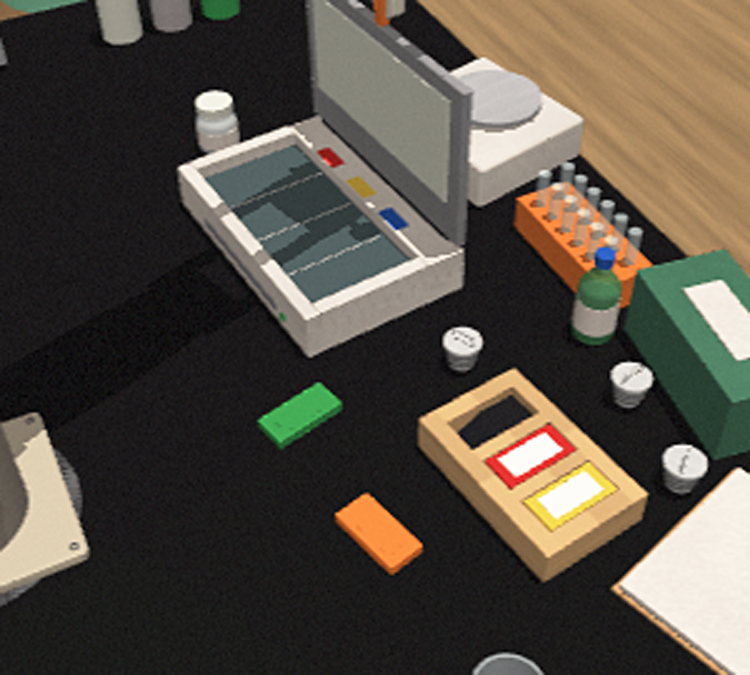

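The side view shows the lid upright, with the marks at (330,157), (361,187) and (393,219). I'll nudge on until the stop is felt.

```bash
python3 -m handwheel '[[0.3,0.03,0,0,1],[0.3,0.03,0,0,1],[0.3,0.03,0,0,1],[0,0,0,0,1]]' ; python3 go.py .6395 .2526 .326 .1045
```

```text
t: 7.45
tool_pos: [0.65, 0.256, 0.4954]
orientation: [0.165, -3.134, -0.0]
force: [-5.9, 5.0, 0.3]
opening: 0.0159
gripper_force: 25.0
t7.5 grasp [0.6494 0.2561 0.3284] yaw 0.1052 zaxis [-0.003  0.    -1.   ] F [-5.9  5.   0.3] open 0.0159 gf 25.0 q [ 0.3   0.39  1.02  0.    1.73 -1.37]
need cm [-0.99 -0.35 -0.24] spin -0.001
```

```bash
python3 -m handwheel '[[0.3,0.03,0,0,1],[0.3,0.03,0,0,1],[0,0,0,0,1]]' ; python3 go.py .6395 .2526 .326 .1045;  python3 - <<'E'
from h import *
from scipy.optimize import least_squares
a=read_camera("top");np.save("top1.npy",a);save(a,"top1.png",(100,100,360,260),3)
E
```

```text
t: 7.82
tool_pos: [0.6536, 0.2567, 0.4951]
orientation: [0.166, -3.125, 0.002]
force: [-28.5, -0.6, 4.8]
opening: 0.015
gripper_force: 25.0
t7.8 grasp [0.6515 0.2563 0.3281] yaw 0.1062 zaxis [-0.012 -0.002 -1.   ] F [-28.5  -0.6   4.8] open 0.0150 gf 25.0 q [ 0.3   0.41  1.    0.    1.75 -1.38]
need cm [-1.2  -0.37 -0.21] spin -0.002
```

View pics/top1.png

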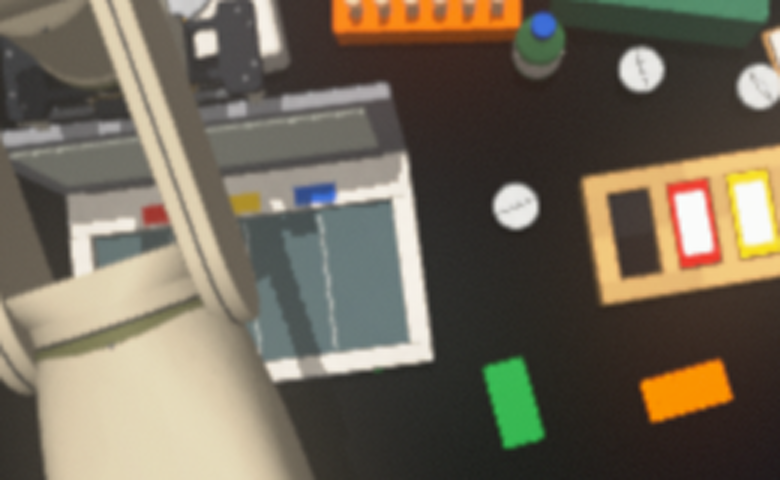

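The lid is on its stop (28 N felt); the block and bystanders stand unchanged. I'll back off, release, and go above the block for a close look.

```bash
python3 -m handwheel '[[-0.4,0,0,0,1],[-0.1,0,0,0,0.6],[0,0,0,0,0.5],[0,0,0,0,0.5],[0,0,2,0,0.5],[0,0,3,0,0.5],[0,0,2,0,0.5]]'; python3 go.py .52 -.235 .36 .136
```

```text
t: 8.75
tool_pos: [0.6517, 0.2558, 0.5675]
orientation: [-0.163, 3.136, 0.0]
force: [0.3, -0.4, 0.2]
opening: 0.0461
gripper_force: 0.0
t8.8 grasp [0.652  0.2558 0.4005] yaw 0.1038 zaxis [ 0.002  0.    -1.   ] F [ 0.3 -0.4  0.2] open 0.0461 gf 0.0 q [ 0.3   0.42  0.85 -0.    1.87 -1.37]
need cm [-13.2  -49.08  -4.05] spin 0.032
```

```bash
python3 -m handwheel '[[-1.3,-4.9,-0.2,0.003,0.9],[-1.3,-4.9,-0.2,0.003,0.9],[-1.3,-4.9,-0.2,0.003,0.9],[-1.3,-4.9,-0.2,0.003,0.9],[-1.3,-4.9,-0.2,0.003,0.9],[-1.3,-4.9,-0.5,0.003,0.9],[-1.3,-4.9,-0.5,0.003,0.9],[-1.3,-4.9,-0.5,0.003,1],[-1.3,-4.9,-0.5,0.003,1],[-1.3,-4.9,-0.5,0.003,1]]' >/dev/null; python3 -m handwheel '[[0,0,0,0,1],[0,0,0,0,1],[0,0,0,0,1]]'; python3 go.py; python3 - <<'E'
from h import *
np.set_printoptions(precision=4,suppress=True)
c=get_calibration("wrist");a=read_camera("wrist");np.save("w2.npy",a);save(a,"w2.png",None,1.5)
h=cv2.cvtColor(a,cv2.COLOR_RGB2HSV)
for n,lo,hi in(("red",0,6),("yel",25,33)):
    m=((h[...,0]>=lo)&(h[...,0]<=hi)&(h[...,1]>150)&(h[...,2]>90)).astype(np.uint8)
    if n=="red": m|=((h[...,0]>174)&(h[...,1]>150)&(h[...,2]>90)).astype(np.uint8)
    k=cv2.findContours(m,cv2.RETR_EXTERNAL,cv2.CHAIN_APPROX_NONE)[0];k=max(k,key=cv2.contourArea)
    P=np.array([at(c,u,v,.046)[:2] for u,v in k[:,0]])*1000
    print(n,cv2.minAreaRect(P.astype(np.float32)),"px",k[:,0].min(0),k[:,0].max(0))
E
```

```text
t: 10.38
tool_pos: [0.522, -0.2329, 0.5311]
orientation: [-0.213, 3.134, -0.0]
force: [1.1, -0.7, -1.3]
opening: 0.0003
gripper_force: 0.0
t10.4 grasp [ 0.5221 -0.2329  0.3641] yaw 0.1355 zaxis [ 0.001 -0.    -1.   ] F [ 1.1 -0.7 -1.3] open 0.0003 gf 0.0 q [-0.51  0.04  1.36  0.    1.74 -2.22]
red ((564.993896484375, -229.66322326660156), (88.99443817138672, 42.40003204345703), 8.312966346740723) px [241 151] [268 205]
yel ((574.2418823242188, -292.6175537109375), (87.25202941894531, 41.70063018798828), 7.815352439880371) px [201 152] [228 205]
```

View pics/w2.png

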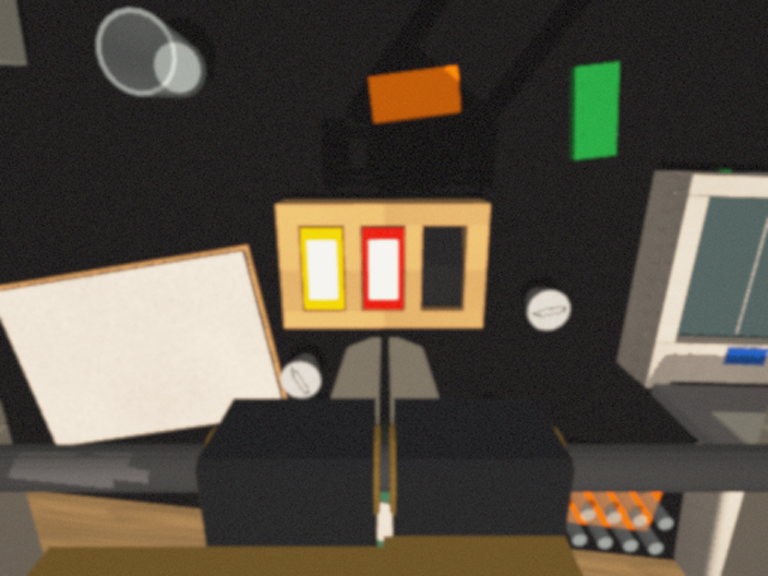

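The wrist view (1.5x) shows yellow (322,268) and red (383,268) in the block with the left pocket empty (444,268). The sizes check out at about 89x42 mm. Green (597,110) and orange (415,95) are lookalikes outside the block. Pressing red at its near end.

```bash
python3 -m handwheel '[[1.0,-0.15,-4,0.004,1],[0,0,-5,0,1],[0,0,-5,0,1],[0,0,-5,0,1],[0,0,-4,0,1],[0,0,-3.5,0,1],[0,0,-2.5,0,1],[0,0,0,0,1]]'; python3 go.py .5323 -.2343 .071 .14
```

```text
t: 11.42
tool_pos: [0.531, -0.2339, 0.2384]
orientation: [0.219, -3.13, -0.004]
force: [0.4, -0.4, -0.6]
opening: 0.0005
gripper_force: 0.0
t11.4 grasp [ 0.5303 -0.2336  0.0714] yaw 0.1397 zaxis [-0.004  0.002 -1.   ] F [ 0.4 -0.4 -0.6] open 0.0005 gf 0.0 q [-0.5   0.22  1.7   0.    1.22 -2.21]
need cm [ 0.2  -0.07 -0.04] spin 0.000
```

```bash
python3 -m handwheel '[[0.1,0,-0.4,0,1],[0,0,-0.2,0,1],[0,0,-0.1,0,1]]'; python3 -m handwheel '[[0,0,-0.2,0,1],[0,0,0,0,1]]' ; python3 -m handwheel '[[0,0,-0.2,0,1],[0,0,0,0,1]]' ; python3 go.py .5323 -.2343 .06 .14
```

```text
t: 11.8
tool_pos: [0.533, -0.2356, 0.2346]
orientation: [-0.217, 3.133, -0.001]
force: [-0.1, -0.2, 0.4]
opening: 0.0004
gripper_force: 0.0
t: 12.05
tool_pos: [0.5325, -0.2355, 0.2316]
orientation: [0.217, -3.134, -0.0]
force: [-0.0, -0.5, -0.2]
opening: 0.0001
gripper_force: 0.0
t: 12.3
tool_pos: [0.5325, -0.2354, 0.2294]
orientation: [0.217, -3.134, -0.0]
force: [0.3, 0.2, -0.8]
opening: 0.0004
gripper_force: 0.0
t12.3 grasp [ 0.5324 -0.2354  0.0624] yaw 0.1381 zaxis [-0.  0. -1.] F [ 0.3  0.2 -0.8] open 0.0004 gf 0.0 q [-0.5   0.23  1.7   0.    1.2  -2.21]
need cm [-0.01  0.11 -0.24] spin 0.002
```

```bash
python3 -m handwheel '[[0,0,-0.15,0,1],[0,0,0,0,1]]';python3 -m handwheel '[[0,0,-0.15,0,1],[0,0,0,0,1]]'; python3 - <<'E'
from h import *
a=read_camera("side");save(a[190:300,230:400],"s2.png",None,4)
E
```

```text
t: 12.55
tool_pos: [0.5325, -0.2354, 0.228]
orientation: [0.217, -3.134, -0.0]
force: [0.1, -0.3, -0.3]
opening: 0.0008
gripper_force: 0.0
t: 12.8
tool_pos: [0.5325, -0.2354, 0.2264]
orientation: [0.217, -3.134, -0.0]
force: [0.3, -0.3, -0.5]
opening: 0.0004
gripper_force: 0.0
```

View pics/s2.png

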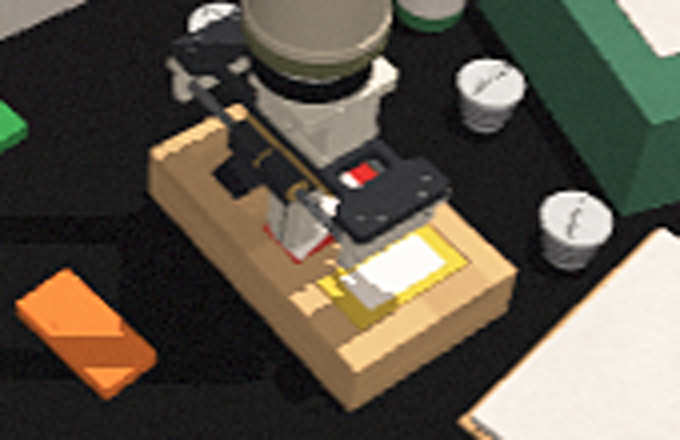

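The side view shows the closed tips at the near end of the red tile (300,230), about 5 mm below the deck, with hardly any force. I'll raise and check whether it tipped.

```bash
python3 -m handwheel '[[0,0,1,0,1],[0,0,3,0,1],[0,0,5,0,1],[0,0,5,0,0.5],[0,0,0,0,0.35],[0,0,0,0,0.35]]'; python3 go.py; python3 - <<'E'
from h import *
np.set_printoptions(precision=4,suppress=True)
c=get_calibration("wrist");a=read_camera("wrist");np.save("w3.npy",a);save(a,"w3.png",None,1)
b=np.zeros(2)
for x in(-.0675,.0675):
  for y in(-.109,.109):
    C,S=np.cos(.14),np.sin(.14);print((x,y),proj(c,[.5665+C*x-S*y,-.2297+S*x+C*y,.046]))
E
```

```text
t: 13.6
tool_pos: [0.5325, -0.2354, 0.3669]
orientation: [-0.217, 3.134, -0.001]
force: [0.3, -0.4, -0.1]
opening: 0.026
gripper_force: 0.0
t13.6 grasp [ 0.5326 -0.2354  0.1999] yaw 0.1382 zaxis [ 0.001 -0.    -1.   ] F [ 0.3 -0.4 -0.1] open 0.0260 gf 0.0 q [-0.5   0.1   1.59  0.    1.45 -2.21]
(-0.0675, -0.109) [147.8708 148.1123]
(-0.0675, 0.109) [366.4223 147.5749]
(0.0675, -0.109) [160.7611 267.187 ]
(0.0675, 0.109) [353.9193 266.8834]
```

View pics/w3.png

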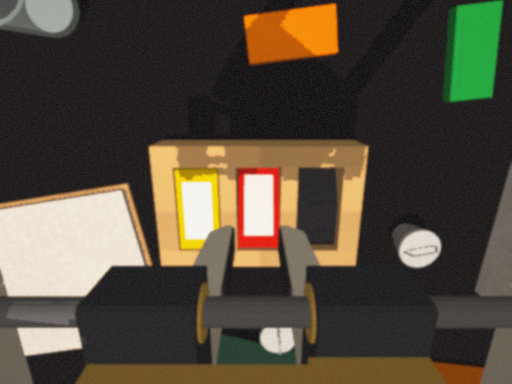

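```bash
python3 - <<'E'
from h import *
np.set_printoptions(precision=1,suppress=True)
c=get_calibration("wrist");a=np.load("w3.npy")
h=cv2.cvtColor(a,cv2.COLOR_RGB2HSV)
m=(((h[...,0]<7)|(h[...,0]>174))&(h[...,1]>150)&(h[...,2]>60)).astype(np.uint8)
k=max(cv2.findContours(m,cv2.RETR_EXTERNAL,cv2.CHAIN_APPROX_NONE)[0],key=cv2.contourArea)
print("red corners",cv2.approxPolyDP(k,6,True)[:,0].tolist())
C,S=np.cos(.14),np.sin(.14);W=lambda x,y,z:[.5665+C*x-S*y,-.2297+S*x+C*y,.046+z]
for n,(x0,z0),(x1,z1) in(("flush",(-.0465,0),(.0435,0)),("tip",(-.0485,-.021),(.0324,.0184))):
    print(n,[proj(c,W(x,y,z)) for x,z in((x0,z0),(x1,z1)) for y in(-.022,.022)])
E
```

```text
red corners [[240, 168], [238, 246], [278, 247], [278, 168]]
flush [array([234.8, 169.5]), array([278.2, 169.4]), array([236.7, 249.2]), array([276.7, 249.1])]
tip [array([236.1, 163.2]), array([276.9, 163.1]), array([235.4, 248.1]), array([278., 248.])]
```

The measured outline widens towards the far end (38 to 40 px), which fits the tipped tile and not the flush one. Going to grip its far end.

```bash
python3 -m handwheel '[[2,0.3,-1,0,0.3],[2,0.35,-2,0,0.3],[2.3,0.35,-3,0.002,0.3],[0,0,-3,0,0.3],[0,0,-2.3,0,0.3],[0,0,-1.5,0,0.3],[0,0,0,0,0.3]]'; python3 go.py .5962 -.2253 .0665 .14
```

```text
t: 14.52
tool_pos: [0.5946, -0.225, 0.2362]
orientation: [0.22, -3.13, -0.003]
force: [0.5, 0.4, 0.0]
opening: 0.065
gripper_force: 0.0
t14.5 grasp [ 0.594  -0.2247  0.0692] yaw 0.1401 zaxis [-0.004  0.002 -1.   ] F [0.5 0.4 0. ] open 0.0650 gf 0.0 q [-0.44  0.36  1.54  0.    1.25 -2.15]
need cm [ 0.22 -0.06 -0.27] spin -0.000
```

```bash
python3 -m handwheel '[[0.1,-0.05,-0.3,0,0.3],[0,0,0,0,0.6],[0,0,0,0,0.7],[0,0,0,0,0.7],[0,0,0,0,0.7]]' 30; python3 go.py .5962 -.2253 .0665 .14
```

```text
t: 15.15
tool_pos: [0.5968, -0.226, 0.2362]
orientation: [-0.22, 3.133, -0.001]
force: [0.2, 0.9, 2.2]
opening: 0.044
gripper_force: 30.0
t15.2 grasp [ 0.597  -0.2261  0.0692] yaw 0.1402 zaxis [ 0.001 -0.    -1.   ] F [0.2 0.9 2.2] open 0.0440 gf 30.0 q [-0.44  0.36  1.53  0.    1.24 -2.15]
need cm [-0.08  0.08 -0.27] spin -0.000
```

Gripped at 44.0 mm. Lifting.

```bash
python3 -m handwheel '[[0,0,0,0,0.8],[0,0,0.5,0,0.8],[0.1,0,1,0,0.8],[0,0,2,0,0.8],[0,0,2.5,0,0.8],[0,0,2.5,0,0.8],[0,0,2.5,0,0.8],[0,0,0,0,0.8]]' 45; python3 - <<'E'
from h import *
a=read_camera("side");np.save("s3.npy",a);save(a[100:330,130:430],"s3.png",None,2.5)
E
```

```text
t: 16.15
tool_pos: [0.5983, -0.2264, 0.3498]
orientation: [-0.22, 3.129, -0.005]
force: [0.0, -0.1, -1.3]
opening: 0.0432
gripper_force: 45.0
```

View pics/s3.png

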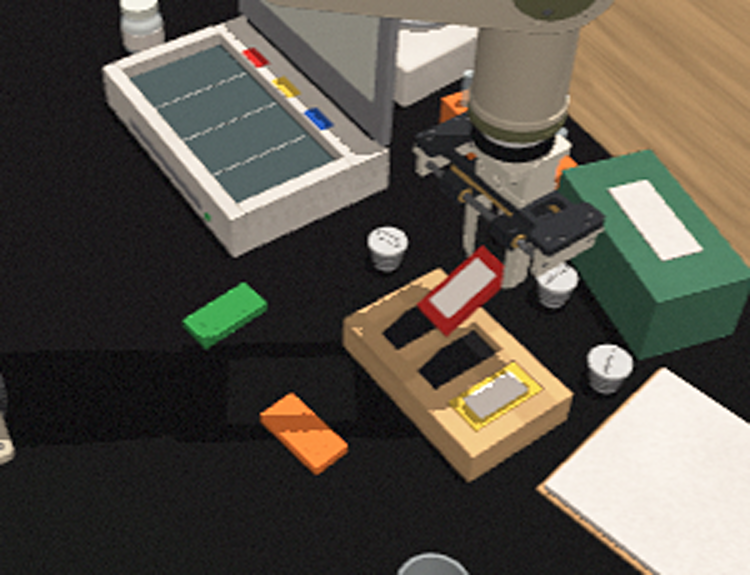

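Red is held at (460,290), tipped about 26°, and the scanner is in full view. I'll check the scanner fit against the visible corners and marks before placing.

```bash
python3 - <<'E'
from h import *
from scipy.optimize import least_squares
np.set_printoptions(precision=4,suppress=True)
c=get_calibration("side");s=np.array([.5226,.2411,.1045])
def W(q,x,y,z):return [q[0]+np.cos(q[2])*x-np.sin(q[2])*y,q[1]+np.sin(q[2])*x+np.cos(q[2])*y,z]
obs={"FR":((-.115,-.18,.065),(235,222)),"FL":((-.115,.18,.065),(105,70)),"BR":((.115,-.18,.065),(388,157))}
pp=lambda p:((p[0]+.5)/2.5-.5+130,(p[1]+.5)/2.5-.5+100)
for n,(l,p) in obs.items():print(n,proj(c,W(s,*l)),pp(p),"world",at(c,*pp(p),.065),W(s,*l))
for n,y,p in(("red",.08,(257,58)),("yel",0,(287,87)),("blue",-.08,(319,118))):
    w=at(c,*pp(p),.065);d=w[:2]-s[:2];C,S=np.cos(s[2]),np.sin(s[2]);print(n,"local",C*d[0]+S*d[1],-S*d[0]+C*d[1])
# glass far-edge inner rim top corner right (340,157), left (220,40)
for p in((337,157),(222,40)):
    w=at(c,*pp(p),.065);d=w[:2]-s[:2];print("rim in",C*d[0]+S*d[1],-S*d[0]+C*d[1]); w=at(c,*pp(p),.045);d=w[:2]-s[:2];print("  at glass",C*d[0]+S*d[1],-S*d[0]+C*d[1])
a=np.load("s3.npy");save(a[105:205,165:295],"s3c.png",None,6)
print("home_red",W(s,.015,.08,.052),"home_yel",W(s,.015,0,.052))
E
python3 go.py
```

```text
FR [222.5258 187.8906] (223.7, 188.5) world [0.4291 0.0462 0.065 ] [np.float64(0.42700312687191605), np.float64(0.05008628884780805), 0.065]
FL [170.9366 126.454 ] (171.7, 127.7) world [0.3895 0.4001 0.065 ] [np.float64(0.3894515594636769), np.float64(0.4081224319747059), 0.065]
BR [286.     159.7965] (284.9, 162.5) world [0.6464 0.0645 0.065 ] [np.float64(0.655748440536323), np.float64(0.0740775680252942), 0.065]
red local 0.07296315554117029 0.0802443838585964
yel local 0.07353438661535792 0.0017974956697026307
blue local 0.07403218896125797 -0.07682336092109196
rim in 0.05131628945593212 -0.15359023743222638
  at glass 0.06394189286153945 -0.13475851771246777
rim in 0.05319692613584768 0.1443467373633172
  at glass 0.0658636653968031 0.16969534172589054
home_red [np.float64(0.5291733798729008), np.float64(0.32222823600354283), 0.052] home_yel [np.float64(0.5375181726302873), np.float64(0.24266464864200998), 0.052]
t16.2 grasp [ 0.5983 -0.2264  0.1805] yaw 0.1401 zaxis [ 0.003 -0.001 -1.   ] F [ 0.5 -0.3 -1.7] open 0.0434 gf 45.0 q [-0.44  0.26  1.44 -0.    1.43 -2.15]
```

View pics/s3c.png

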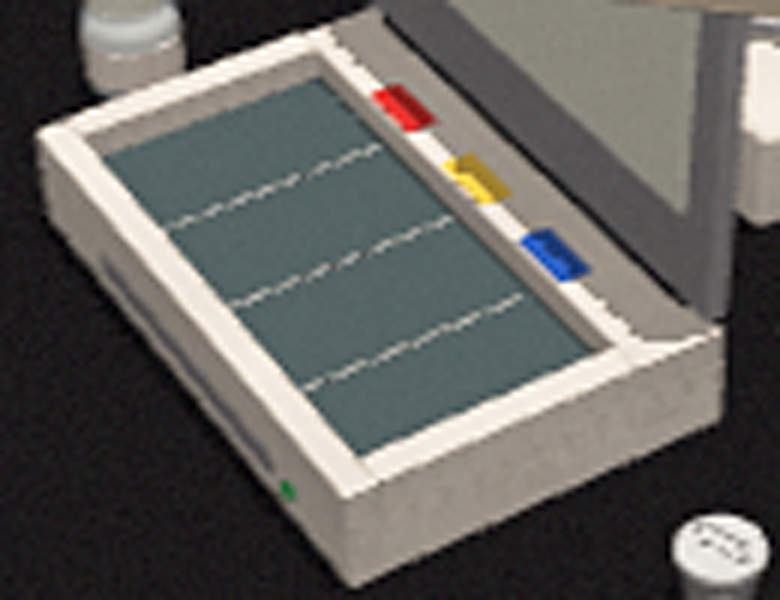

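```bash
python3 - <<'E'
from h import *
from scipy.optimize import least_squares
np.set_printoptions(precision=4,suppress=True)
c=get_calibration("side")
L=[(.06,.16,.045),(.06,.08,.045),(.06,0,.045),(.06,-.08,.045),(.06,-.16,.045),(-.115,-.18,.065),(-.115,.18,.065)]
U=[(323,78),(381,147),(452,217),(525,294),(591,353),(347,499),(38,131)]
U=[((u+.5)/6-.5+165,(v+.5)/6-.5+105) for u,v in U]
def W(q,x,y,z):return [q[0]+np.cos(q[2])*x-np.sin(q[2])*y,q[1]+np.sin(q[2])*x+np.cos(q[2])*y,z]
f=lambda q:np.concatenate([proj(c,W(q,*l))-u for l,u in zip(L,U)])
r=least_squares(f,[.5226,.2411,.1045]);print(r.x,f(r.x).reshape(-1,2))
E
```

```text
[0.5198 0.2468 0.1044] [[-1.3582 -0.6447]
 [ 0.1133 -0.9016]
 [ 0.1399 -0.5964]
 [ 0.6275 -0.6561]
 [ 3.1588  3.1694]
 [-1.5349 -0.749 ]
 [-1.2905 -0.6152]]
```

```bash
python3 -m handwheel '[[-1,2,1,-0.003,0.8],[-1,4,0,-0.003,0.8],[-0.5,5,0,-0.003,0.8],[-0.5,5,0,-0.003,0.8],[-0.4,5,0,-0.003,0.8],[-0.4,5,0,-0.003,0.8],[-0.3,5,0,-0.003,0.8],[-0.3,5,0,-0.003,0.8],[-0.3,5,0,-0.003,0.8],[-0.2,5,0,-0.003,0.8]]' >/dev/null; python3 -m handwheel '[[-0.2,4,0,-0.003,0.8],[-0.2,3,0,-0.002,0.8],[0,2,0,0,0.8],[0,0,0,0,0.8]]'; python3 go.py .545 .3264 .12 .1045
```

```text
t: 17.95
tool_pos: [0.5443, 0.3248, 0.3546]
orientation: [0.168, -3.136, 0.001]
force: [-0.6, 0.0, -1.4]
opening: 0.0434
gripper_force: 45.0
t17.9 grasp [0.5441 0.3247 0.1876] yaw 0.1067 zaxis [-0.001 -0.001 -1.   ] F [-0.6  0.  -1.4] open 0.0434 gf 45.0 q [ 0.46  0.25  1.45 -0.    1.45 -1.22]
need cm [ 0.09  0.17 -6.76] spin -0.002
```

```bash
python3 - <<'E'
from h import *
np.set_printoptions(precision=4,suppress=True)
c=get_calibration("top")
for s in ([.5226,.2411,.1045],[.5198,.2468,.1045]):
  C,S=np.cos(s[2]),np.sin(s[2])
  for n,p,z in(("blue",(315,194),.065),("bl far",(319,213),.045),("bl near",(334,345),.045),("FRout",(433,360),.065),("FRin",(407,343),.045)):
    w=at(c,100+(p[0]+.5)/3-.5,100+(p[1]+.5)/3-.5,z);d=w[:2]-np.array(s[:2]);print(n,C*d[0]+S*d[1],-S*d[0]+C*d[1])
a=read_camera("side");np.save("s4.npy",a)
h=cv2.cvtColor(a,cv2.COLOR_RGB2HSV)
m=(((h[...,0]<7)|(h[...,0]>174))&(h[...,1]>150)&(h[...,2]>60)).astype(np.uint8)
for k in cv2.findContours(m,cv2.RETR_EXTERNAL,cv2.CHAIN_APPROX_NONE)[0]:
  if cv2.contourArea(k)>30:print(cv2.contourArea(k),cv2.approxPolyDP(k,3,True)[:,0].tolist())
E
```

```text
blue 0.07374338921729956 -0.07868551207290195
bl far 0.05615465129664517 -0.07821867823619177
bl near -0.08533509863884714 -0.07727219640407687
FRout -0.11438326583845229 -0.17978507534669375
FRin -0.09301845688903958 -0.15414603844062008
blue 0.07593354829098933 -0.08464648541891967
bl far 0.05834481037033494 -0.08417965158220948
bl near -0.08314493956515737 -0.08323316975009458
FRout -0.11219310676476252 -0.18574604869271147
FRin -0.0908282978153498 -0.16010701178663778
112.0 [[217, 95], [208, 102], [214, 97], [219, 101], [205, 115], [199, 111], [206, 103], [196, 112], [204, 120], [221, 106]]
404.0 [[73, 69], [43, 76], [47, 89], [77, 82]]
```

```bash
python3 -m handwheel '[[0.1,0.15,-3,-0.002,0.8],[0,0,-3,0,0.8],[0,0,-2,0,0.8],[0,0,-0.5,0,0.8],[0,0,0,0,0.8]]' 15; python3 -m handwheel '[[0,0,-0.6,0,0.8],[0,0,-0.6,0,0.8],[0,0,-0.6,0,0.8],[0,0,0,0,0.8]]' 12;  python3 go.py .545 .3264 .065 .1045
```

```text
t: 18.62
tool_pos: [0.5459, 0.3253, 0.2712]
orientation: [-0.161, 3.137, 0.0]
force: [0.1, 0.4, -0.7]
opening: 0.0437
gripper_force: 15.0
t: 19.12
tool_pos: [0.5453, 0.3255, 0.2518]
orientation: [0.162, -3.136, 0.001]
force: [-0.5, -0.7, 0.4]
opening: 0.0438
gripper_force: 12.0
t19.1 grasp [0.5451 0.3254 0.0848] yaw 0.1033 zaxis [-0.001 -0.001 -1.   ] F [-0.5 -0.7  0.4] open 0.0438 gf 12.0 q [ 0.46  0.34  1.53  0.    1.27 -1.22]
need cm [-0.01  0.1  -1.98] spin 0.001
```

```bash
python3 -m handwheel '[[0,0.05,-0.6,0,0.8],[0,0,-0.6,0,0.8],[0,0,-0.4,0,0.8],[0,0,-0.2,0,0.8],[0,0,0,0,0.8]]' 10;  python3 go.py .545 .3264 .065 .1045
```

```text
t: 19.75
tool_pos: [0.5455, 0.326, 0.2343]
orientation: [0.162, -3.137, 0.0]
force: [0.1, -0.3, -0.7]
opening: 0.0438
gripper_force: 10.0
t19.8 grasp [0.5454 0.3259 0.0673] yaw 0.1032 zaxis [-0.001 -0.    -1.   ] F [ 0.1 -0.3 -0.7] open 0.0438 gf 10.0 q [ 0.46  0.36  1.54  0.    1.24 -1.22]
need cm [-0.04  0.05 -0.23] spin 0.001
```

```bash
python3 -m handwheel '[[0,0.05,-0.15,0,0.8],[0,0,-0.1,0,0.8],[0,0,0,0,0.8]]' 10; python3 -m handwheel '[[0.4,0.04,0,0,0.8],[0.4,0.04,0,0,0.8],[0.4,0.04,0,0,0.8],[0,0,0,0,0.8]]'; python3 go.py
```

```text
t: 20.12
tool_pos: [0.546, 0.3268, 0.2334]
orientation: [-0.162, 3.136, 0.001]
force: [-2.1, -0.7, 5.1]
opening: 0.0438
gripper_force: 10.0
t: 20.62
tool_pos: [0.5584, 0.3281, 0.2334]
orientation: [-0.162, 3.135, 0.002]
force: [-0.1, 0.4, 4.1]
opening: 0.0439
gripper_force: 10.0
t20.6 grasp [0.5587 0.3282 0.0664] yaw 0.1031 zaxis [ 0.002  0.001 -1.   ] F [-0.1  0.4  4.1] open 0.0439 gf 10.0 q [ 0.45  0.39  1.51 -0.    1.24 -1.22]
```

```bash
cat > tiles.py <<'E'
import sys
from h import *
c=get_calibration("wrist" if len(sys.argv)<2 else sys.argv[1]);a=read_camera("wrist" if len(sys.argv)<2 else sys.argv[1]);h=cv2.cvtColor(a,cv2.COLOR_RGB2HSV)
s=np.array([.5215,.2435,.1045]);C,S=np.cos(s[2]),np.sin(s[2])
loc=lambda w:((w[:,:2]-s[:2])@np.array([[C,-S],[S,C]]))
sat=(h[...,1]>140)&(h[...,2]>60);H=h[...,0]
for n,m in(("red",sat&((H<7)|(H>174))),("yel",sat&(H>22)&(H<34)),("blue",sat&(H>105)&(H<125))):
    for k in cv2.findContours(m.astype(np.uint8),cv2.RETR_EXTERNAL,cv2.CHAIN_APPROX_NONE)[0]:
        A=cv2.contourArea(k)
        if A<60: continue
        for z in(.059,.065):
            P=loc(np.array([at(c,u,v,z) for u,v in k[:,0]]))*1000
            r=cv2.minAreaRect(P.astype(np.float32));mm=np.r_[P.min(0),P.max(0)].round(1)
            print(n,int(A),"px",k[:,0].mean(0).round(),"z",z,"ctr",np.round(r[0],1),"size",np.round(r[1],1),"ang",round(r[2],1),"bbox",mm)
np.save("last.npy",a)
E
python3 -m handwheel '[[0,0,0,0,0.6],[0,0,0,0,0.35],[0,0,0.5,0,0.35],[0,0,3,0,0.4],[-1,0,4,0,1],[-3,-0.3,1,0,1],[-3,-0.3,0,0,1],[-3,-0.4,0,0,1],[0,0,0,0,1],[0,0,0,0,1]]'; python3 go.py; python3 tiles.py
```

```text
t: 21.88
tool_pos: [0.458, 0.3178, 0.3175]
orientation: [-0.162, 3.137, 0.0]
force: [0.9, 0.0, 0.5]
opening: 0.0019
gripper_force: 0.0
t21.9 grasp [0.4581 0.3178 0.1505] yaw 0.1033 zaxis [ 0.001  0.    -1.   ] F [0.9 0.  0.5] open 0.0019 gf 0.0 q [ 0.51  0.07  1.71 -0.    1.36 -1.16]
red 127 px [256. 334.] z 0.059 ctr [81.4 80.3] size [ 9.7 15.4] ang 89.9 bbox [73.7 75.4 89.1 85.1]
red 127 px [256. 334.] z 0.065 ctr [75.9 80.3] size [ 9.5 15. ] ang 89.9 bbox [68.4 75.5 83.4 85. ]
red 647 px [256. 221.] z 0.059 ctr [-34.6  80.5] size [43.  15.7] ang 89.9 bbox [-42.5  59.  -26.7 102. ]
red 647 px [256. 221.] z 0.065 ctr [-37.2  80.5] size [41.9 15.3] ang 89.9 bbox [-44.9  59.6 -29.5 101.4]
blue 524 px [ 84. 334.] z 0.059 ctr [ 81.8 -85.9] size [43.4 14.2] ang 89.9 bbox [  74.7 -107.6   88.9  -64.2]
blue 524 px [ 84. 334.] z 0.065 ctr [ 76.3 -81.7] size [42.3 13.9] ang 89.9 bbox [  69.3 -102.8   83.2  -60.6]
```

```bash
python3 -m handwheel '[[-0.4,-0.04,-2,0,1],[0,0,-3,0,1],[0,0,-2,0,1],[0,0,-1,0,1],[0,0,0,0,1]]'; python3 -m handwheel '[[0.3,0.03,0,0,1],[0.3,0.03,0,0,1],[0.3,0.03,0,0,1],[0.3,0.03,0,0,1],[0.3,0.03,0,0,1],[0.2,0.02,0,0,1],[0.2,0.02,0,0,1]]'; python3 go.py
```

```text
t: 22.55
tool_pos: [0.4537, 0.3172, 0.2365]
orientation: [0.162, -3.136, 0.001]
force: [0.2, 0.0, 0.3]
opening: 0.0006
gripper_force: 0.0
t: 23.42
tool_pos: [0.4727, 0.3193, 0.2371]
orientation: [0.162, -3.137, 0.0]
force: [-0.6, 0.2, 0.0]
opening: 0.0006
gripper_force: 0.2
t23.4 grasp [0.4726 0.3192 0.0701] yaw 0.1032 zaxis [-0. -0. -1.] F [-0.6  0.2  0. ] open 0.0006 gf 0.2 q [ 0.5   0.19  1.73  0.    1.21 -1.17]
```

```bash
python3 -m handwheel '[[0.2,0.02,0,0,1],[0.1,0.01,0,0,1],[0,0,0,0,1]]';python3 -m handwheel '[[0.1,0.01,0,0,1],[0.1,0.01,0,0,1],[0,0,0,0,1]]';python3 -m handwheel '[[0.1,0.01,0,0,1],[0.1,0.01,0,0,1],[0,0,0,0,1]]'
```

```text
t: 23.8
tool_pos: [0.4752, 0.3195, 0.2369]
orientation: [0.162, -3.136, 0.001]
force: [-4.6, -0.4, 3.9]
opening: 0.0006
gripper_force: 2.5
t: 24.18
tool_pos: [0.4759, 0.3197, 0.2364]
orientation: [0.162, -3.132, 0.002]
force: [-12.4, -2.4, 5.7]
opening: 0.0004
gripper_force: 6.6
t: 24.55
tool_pos: [0.4767, 0.3199, 0.2359]
orientation: [0.163, -3.128, 0.003]
force: [-21.3, -2.4, 11.8]
opening: 0.0005
gripper_force: 10.5
```

```bash
python3 -m handwheel '[[-0.6,-0.06,0,0,1],[-1,-0.1,0.5,0,1],[0,0,3,0,1],[0,0,5,0,1],[0,0,1,0,1],[0,0,0,0,1]]'; python3 tiles.py | grep red; python3 go.py .5413 -.298 .16 .14
```

```text
t: 25.3
tool_pos: [0.4638, 0.3185, 0.3334]
orientation: [-0.162, 3.135, 0.002]
force: [0.1, -0.4, -0.0]
opening: 0.0009
gripper_force: 0.0
red 765 px [255. 219.] z 0.059 ctr [-24.1  80.1] size [19.6 43.1] ang 1.2 bbox [-33.5  58.7 -13.9 101.8]
red 765 px [255. 219.] z 0.065 ctr [-26.7  80.1] size [19.1 42.1] ang 1.2 bbox [-35.9  59.2 -16.7 101.3]
t25.4 grasp [0.4634 0.3182 0.1648] yaw 0.1031 zaxis [ 0.  0. -1.] F [ 0.1  0.7 -0.7] open 0.0004 gf 0.0 q [ 0.51  0.07  1.68 -0.    1.38 -1.16]
need cm [  7.79 -61.62  -0.48] spin 0.037
```

```bash
python3 -m handwheel '[[0.6,-3,0,0.003,1],[0.6,-5,0,0.003,1],[0.6,-5,0,0.003,1],[0.6,-5,0,0.003,1],[0.6,-5,0,0.003,1],[0.6,-5,0,0.003,1],[0.6,-5,0,0.003,1],[0.6,-5,0,0.003,1],[0.6,-5,0,0.003,1],[0.6,-5,0,0.003,1]]' >/dev/null; python3 -m handwheel '[[0.6,-5,0,0.003,1],[0.6,-4.6,0,0.004,1],[0.5,-3,0,0,1],[0,-1,0,0,1],[0,0,-4,0,1],[0,0,-3.5,0,1],[0,0,-1.5,0,1],[0,0,0,0,1]]'; python3 go.py .5413 -.298 .0714 .14
```

```text
t: 27.6
tool_pos: [0.5401, -0.2967, 0.2406]
orientation: [0.221, -3.131, -0.003]
force: [-0.8, 0.2, 0.6]
opening: 0.0002
gripper_force: 0.0
t27.6 grasp [ 0.5396 -0.2964  0.0736] yaw 0.1408 zaxis [-0.003  0.002 -1.   ] F [-0.8  0.2  0.6] open 0.0002 gf 0.0 q [-0.59  0.31  1.6   0.    1.24 -2.3 ]
need cm [ 0.17 -0.16 -0.22] spin -0.001
```

```bash
python3 -m handwheel '[[0.1,-0.15,-0.4,0,1],[0,0,-0.2,0,1],[0,0,-0.2,0,1]]'; for i in 1; do python3 -m handwheel '[[0,0,-0.15,0,1]]'; python3 -m handwheel '[[0,0,-0.15,0,1]]';python3 -m handwheel '[[0,0,-0.15,0,1]]';python3 -m handwheel '[[0,0,-0.15,0,1]]';python3 -m handwheel '[[0,0,-0.1,0,1],[0,0,0,0,1]]'; done | grep -E "force|tool"; python3 go.py
```

```text
t: 27.98
tool_pos: [0.5419, -0.2994, 0.235]
orientation: [-0.22, 3.133, -0.001]
force: [-0.2, 0.3, 1.2]
opening: 0.0004
gripper_force: 0.0
tool_pos: [0.5417, -0.2992, 0.2329]
force: [-0.4, 0.6, 0.9]
gripper_force: 0.0
tool_pos: [0.5416, -0.2992, 0.2312]
force: [-0.4, 0.7, 0.8]
gripper_force: 0.3
tool_pos: [0.5416, -0.2992, 0.2296]
force: [-0.8, -0.2, 0.2]
gripper_force: 0.3
tool_pos: [0.5416, -0.2992, 0.228]
force: [-0.3, -0.4, 0.6]
gripper_force: 0.3
tool_pos: [0.5416, -0.2991, 0.227]
force: [0.2, 0.2, 0.4]
gripper_force: 0.0
t28.7 grasp [ 0.5415 -0.2991  0.06  ] yaw 0.1402 zaxis [-0.  0. -1.] F [0.2 0.2 0.4] open 0.0003 gf 0.0 q [-0.59  0.33  1.6  -0.    1.22 -2.3 ]
```

```bash
python3 -m handwheel '[[0,0,1,0,1],[0,0,3,0,1],[0,0,5,0,1],[0,0,5,0,0.3],[0,0,0,0,0.3],[0,0,0,0,0.3]]'; python3 - <<'E'
from h import *
c=get_calibration("wrist");a=read_camera("wrist");h=cv2.cvtColor(a,cv2.COLOR_RGB2HSV)
m=((h[...,0]>22)&(h[...,0]<34)&(h[...,1]>150)&(h[...,2]>60)).astype(np.uint8)
k=max(cv2.findContours(m,cv2.RETR_EXTERNAL,cv2.CHAIN_APPROX_NONE)[0],key=cv2.contourArea)
print("yel corners",cv2.approxPolyDP(k,6,True)[:,0].tolist())
for v in range(k[:,0,1].min(),k[:,0,1].max(),8):
    u=k[:,0][k[:,0,1]==v][:,0];print(v,u.min(),u.max())
E
python3 go.py .606 -.2895 .0692 .14
```

```text
t: 29.48
tool_pos: [0.5415, -0.2991, 0.3674]
orientation: [-0.22, 3.133, -0.001]
force: [-0.3, 1.4, -0.6]
opening: 0.0258
gripper_force: 0.0
yel corners [[238, 168], [237, 248], [277, 248], [278, 170]]
168 238 276
176 237 278
184 237 278
192 237 278
200 237 277
208 237 277
216 237 277
224 237 277
232 237 278
240 237 278
248 237 277
t29.5 grasp [ 0.541  -0.2988  0.1991] yaw 0.1402 zaxis [-0.001  0.001 -1.   ] F [-0.6 -0.1 -1. ] open 0.0299 gf 0.0 q [-0.59  0.2   1.48  0.    1.46 -2.3 ]
need cm [  6.5    0.93 -12.99] spin -0.000
```

```bash
python3 -m handwheel '[[2,0.3,-1,0,0.3],[2,0.3,-2,0,0.3],[2.5,0.35,-3,0,0.3],[0,0,-3,0,0.3],[0,0,-2.5,0,0.3],[0,0,-1.3,0,0.3],[0,0,-0.2,0,0.3],[0,0,0,0,0.3]]'>/dev/null; python3 -m handwheel '[[0,0,0,0,0.6],[0,0,0,0,0.7],[0,0,0,0,0.7],[0,0,0,0,0.75]]' 30;python3 go.py .606 -.2895 .0692 .14
```

```text
t: 31.02
tool_pos: [0.6069, -0.2893, 0.2376]
orientation: [-0.22, 3.133, 0.0]
force: [0.8, 4.1, 3.2]
opening: 0.0432
gripper_force: 30.0
t31.0 grasp [ 0.607  -0.2893  0.0706] yaw 0.1405 zaxis [ 0.001  0.    -1.   ] F [0.8 4.1 3.2] open 0.0432 gf 30.0 q [-0.52  0.45  1.42  0.    1.27 -2.23]
need cm [-0.1  -0.02 -0.14] spin -0.000
```

```bash
python3 -m handwheel '[[0,0,0,0,0.8],[0,0,0.5,0,0.8],[0.1,0,1,0,0.8],[0,0,2,0,0.8],[0,0,2.5,0,0.8],[0,0,2.5,0,0.8],[0,0,2.5,0,0.8],[0,0,1,0,0.8],[0,0,0,0,0.8]]' 45; python3 go.py .5533 .2468 .19 .1045; python3 tiles.py side | grep yel
```

```text
t: 32.15
tool_pos: [0.6078, -0.29, 0.3587]
orientation: [-0.22, 3.132, -0.002]
force: [0.4, -0.5, -1.8]
opening: 0.0426
gripper_force: 45.0
t32.1 grasp [ 0.6081 -0.2902  0.1917] yaw 0.1400 zaxis [ 0.002 -0.001 -1.   ] F [ 0.4 -0.5 -1.8] open 0.0426 gf 45.0 q [-0.52  0.35  1.32 -0.    1.47 -2.23]
need cm [-5.48 53.7  -0.17] spin -0.036
```

Held (opening 42.6 mm, the added weight shows in the force). Carrying to the scanner.

```bash
python3 -m handwheel '[[-1,2,0,-0.003,0.8],[-1,4,0,-0.003,0.8],[-0.5,5,0,-0.003,0.8],[-0.5,5,0,-0.003,0.8],[-0.4,5,0,-0.003,0.8],[-0.4,5,0,-0.003,0.8],[-0.4,5,0,-0.003,0.8],[-0.3,5,0,-0.003,0.8],[-0.3,5,0,-0.003,0.8],[-0.3,5,0,-0.003,0.8]]' >/dev/null; python3 -m handwheel '[[-0.2,4,0,-0.003,0.8],[-0.1,3,0,-0.003,0.8],[0,0.6,0,0,0.8],[0,0,0,0,0.8]]'; python3 go.py .5533 .2468 .12 .1045; python3 tiles.py side
```

```text
t: 33.95
tool_pos: [0.5534, 0.2461, 0.356]
orientation: [0.165, -3.136, 0.001]
force: [0.3, 0.4, -1.6]
opening: 0.0426
gripper_force: 45.0
t34.0 grasp [0.5531 0.246  0.189 ] yaw 0.1048 zaxis [-0.002 -0.001 -1.   ] F [ 0.3  0.4 -1.6] open 0.0426 gf 45.0 q [ 0.33  0.17  1.53 -0.    1.44 -1.34]
need cm [ 0.02  0.08 -6.9 ] spin -0.000
red 110 px [217. 132.] z 0.059 ctr [10.8 74.1] size [95.6 57. ] ang 0.6 bbox [-36.8  45.2  58.5 102.5]
red 110 px [217. 132.] z 0.065 ctr [ 7.3 67. ] size [95.  56.7] ang 0.6 bbox [-40.   38.3  54.7  95.2]
red 413 px [60. 79.] z 0.059 ctr [-350.1  720.7] size [116.6 122.8] ang 84.6 bbox [-413.5  658.6 -283.7  782.6]
red 413 px [60. 79.] z 0.065 ctr [-351.2  709.4] size [115.8 122. ] ang 84.6 bbox [-414.3  647.7 -285.3  770.8]
```

```bash
python3 -m handwheel '[[0,0.05,-3,0,0.8],[0,0,-3,0,0.8],[0,0,-2,0,0.8],[0,0,-0.7,0,0.8],[0,0,0,0,0.8]]' 15 | grep -E "pos|force"; python3 -m handwheel '[[0,0,-0.6,0,0.8],[0,0,-0.6,0,0.8],[0,0,-0.6,0,0.8],[0,0,0,0,0.8]]' 12| grep -E "pos|force";  python3 -m handwheel '[[0,0.0,-0.6,0,0.8],[0,0,-0.6,0,0.8],[0,0,-0.4,0,0.8],[0,0,-0.1,0,0.8],[0,0,0,0,0.8]]' 10;  python3 go.py .5533 .2468 .065 .1045
```

```text
tool_pos: [0.5538, 0.2466, 0.2702]
force: [0.9, 0.9, -1.0]
gripper_force: 15.0
tool_pos: [0.5533, 0.2468, 0.2515]
force: [-0.7, -0.4, 0.2]
gripper_force: 12.0
t: 35.75
tool_pos: [0.5543, 0.247, 0.2364]
orientation: [-0.164, 3.135, 0.001]
force: [-0.7, -0.7, 8.0]
opening: 0.0435
gripper_force: 10.0
t35.8 grasp [0.5548 0.2471 0.0694] yaw 0.1042 zaxis [ 0.002  0.001 -1.   ] F [-0.7 -0.7  8. ] open 0.0435 gf 10.0 q [ 0.33  0.29  1.63 -0.    1.22 -1.34]
need cm [-0.15 -0.03 -0.44] spin 0.000
```

```bash
python3 -m handwheel '[[0.4,0.04,0,0,0.8],[0.4,0.04,0,0,0.8],[0.4,0.04,0,0,0.8],[0,0,0,0,0.6],[0,0,0,0,0.45],[0,0,0.5,0,0.45]]'; python3 -m handwheel '[[0,0,3,0,0.4],[-1,0,4,0,1],[-3,-0.3,1,0,1],[-3,-0.3,0,0,1],[-3.2,-0.4,0,0,1],[0,0,0,0,1],[0,0,0,0,1]]'; python3 go.py; python3 tiles.py
```

```text
t: 36.5
tool_pos: [0.5651, 0.2479, 0.2393]
orientation: [0.164, -3.136, 0.001]
force: [0.0, -0.4, 0.0]
opening: 0.0508
gripper_force: 0.0
t: 37.38
tool_pos: [0.4641, 0.2381, 0.3205]
orientation: [-0.164, 3.136, 0.0]
force: [0.1, 0.5, 0.3]
opening: 0.0018
gripper_force: 0.0
t37.4 grasp [0.4642 0.2382 0.1535] yaw 0.1042 zaxis [ 0.001  0.    -1.   ] F [0.1 0.5 0.3] open 0.0018 gf 0.0 q [ 0.38 -0.03  1.81 -0.    1.36 -1.3 ]
red 1229 px [346. 245.] z 0.059 ctr [-8.3 78.9] size [46.  51.6] ang 89.9 bbox [-34.1  55.9  17.5 101.9]
red 1229 px [346. 245.] z 0.065 ctr [-11.6  76.9] size [44.8 50.3] ang 89.9 bbox [-36.7  54.6  13.6  99.4]
yel 113 px [256. 334.] z 0.059 ctr [82.   0.5] size [13.2 11.7] ang 0.3 bbox [75.4 -5.4 88.6  6.4]
yel 113 px [256. 334.] z 0.065 ctr [76.5  0.5] size [12.9 11.4] ang 0.3 bbox [70.1 -5.2 83.   6.2]
yel 518 px [256. 223.] z 0.059 ctr [-33.6   0.6] size [43.4 16. ] ang 90.0 bbox [-41.6 -21.1 -25.6  22.3]
yel 518 px [256. 223.] z 0.065 ctr [-36.2   0.6] size [42.3 15.6] ang 90.0 bbox [-44.  -20.6 -28.4  21.7]
```

```bash
python3 -m handwheel '[[0,0,-3,0,1],[0,0,-3,0,1],[0,0,-1.6,0,1],[0,0,-0.8,0,1],[0,0,0,0,1]]'| grep -E "pos|force"; python3 -m handwheel '[[0.3,0.03,0,0,1],[0.3,0.03,0,0,1],[0.3,0.03,0,0,1],[0.3,0.03,0,0,1],[0.3,0.03,0,0,1],[0.2,0.02,0,0,1],[0,0,0,0,1]]'| grep -E "pos|force"; python3 -m handwheel '[[0.2,0.02,0,0,1],[0.1,0.01,0,0,1],[0,0,0,0,1]]'| grep -E "pos|force"; python3 -m handwheel '[[0.1,0.01,0,0,1],[0.1,0.01,0,0,1],[0,0,0,0,1]]'| grep -E "pos|force"
```

```text
tool_pos: [0.4639, 0.2381, 0.2361]
force: [-0.5, -0.3, 0.6]
gripper_force: 0.0
tool_pos: [0.4807, 0.2398, 0.2361]
force: [1.0, 0.1, -0.6]
gripper_force: 0.0
tool_pos: [0.4834, 0.24, 0.236]
force: [-3.1, -0.8, 0.9]
gripper_force: 1.2
tool_pos: [0.4842, 0.2402, 0.2354]
force: [-9.6, -1.7, 5.5]
gripper_force: 5.3
```

```bash
python3 -m handwheel '[[0.1,0.01,0,0,1],[0.1,0.01,0,0,1],[0,0,0,0,1]]'| grep -E "pos|force"; python3 -m handwheel '[[-0.6,-0.06,0,0,1],[-1,-0.1,0.5,0,1],[0,0,3,0,1],[0,0,5,0,1],[-2,-3,3,0,1],[-3,-5,3,0,1],[-2,-5,3,0,1],[0,-5,0,0,1],[0,-5,0,0,1],[0,-4,0,0,1]]'; python3 tiles.py top; python3 - <<'E'
from h import *
save(np.load("last.npy")[90:260,100:360],"top2.png",None,3)
E
python3 go.py
```

```text
tool_pos: [0.485, 0.2403, 0.2348]
force: [-18.9, -2.8, 10.9]
gripper_force: 9.1
t: 41.3
tool_pos: [0.4024, -0.0305, 0.4106]
orientation: [-0.162, 3.135, -0.001]
force: [0.3, -0.6, -0.3]
opening: 0.0006
gripper_force: 0.0
red 349 px [157. 189.] z 0.059 ctr [15.7 79.3] size [88.4 43.9] ang 0.0 bbox [-28.5  57.4  59.9 101.3]
red 349 px [157. 189.] z 0.065 ctr [15.  77.9] size [88.  43.7] ang 0.0 bbox [-28.9  56.   59.   99.7]
yel 352 px [182. 186.] z 0.059 ctr [16.1 -0.6] size [88.1 44.1] ang 0.1 bbox [-28.  -22.8  60.1  21.5]
yel 352 px [182. 186.] z 0.065 ctr [15.4 -1.7] size [87.7 43.9] ang 0.1 bbox [-28.4 -23.7  59.2  20.3]
t41.4 grasp [ 0.4028 -0.0341  0.2435] yaw 0.1020 zaxis [ 0.002 -0.003 -1.   ] F [ 0.4 -1.8 -0.5] open 0.0006 gf 0.0 q [-0.21 -0.43  1.98 -0.    1.59 -1.88]
```

View pics/top2.png

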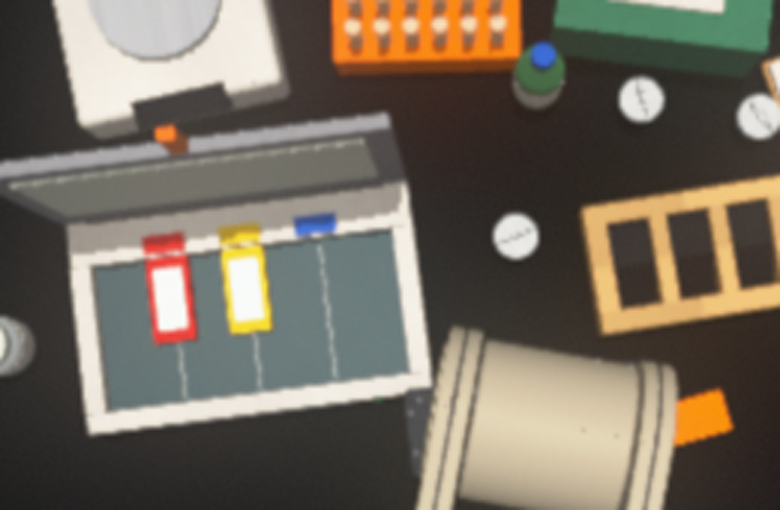

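Both tiles lie square on their marks: red (171,290), yellow (247,288), local centres (15.7, 79.3) and (16.1, -0.6) mm. The block is empty. Going back to the tab at (166,135).

```bash
python3 -m handwheel '[[0,1,5,0,0.5],[0,2,5,0,0.5],[2,3,5,0,0.5],[3.5,4,0.6,0,0.5],[3.5,4,0,0,0.5],[3.5,4,0,0,0.5],[3.5,4,0,0,0.5],[3.5,3.5,0,0,0.5],[3,2,0,0,0.5],[2.2,1,0,0,0.5]]' >/dev/null;  python3 -m handwheel '[[0,0,0,0,0.5],[0,0,0,0,0.5]]'; python3 go.py .651 .2558 .328 .1045; python3 tiles.py side | head -4; python3 - <<'E'
from h import *
c=get_calibration("side");a=read_camera("side");h=cv2.cvtColor(a,cv2.COLOR_RGB2HSV)
m=((h[...,0]>6)&(h[...,0]<16)&(h[...,1]>200)&(h[...,2]>120)).astype(np.uint8)
for k in cv2.findContours(m,cv2.RETR_EXTERNAL,cv2.CHAIN_APPROX_NONE)[0]:
    if cv2.contourArea(k)>20: print("orange",k[:,0].mean(0),k[:,0].min(0),k[:,0].max(0))
print("tab pred",proj(c,[.65,.2558,.328]),"top",proj(c,[.65,.2558,.344]))
E
```

```text
t: 42.85
tool_pos: [0.6495, 0.2561, 0.5662]
orientation: [-0.163, 3.137, -0.0]
force: [-0.8, 0.0, -0.2]
opening: 0.0461
gripper_force: 0.0
t42.9 grasp [0.6495 0.2561 0.3992] yaw 0.1041 zaxis [ 0.  0. -1.] F [-0.8  0.  -0.2] open 0.0461 gf 0.0 q [ 0.3   0.41  0.86 -0.    1.86 -1.37]
need cm [ 0.15 -0.03 -7.12] spin 0.000
red 251 px [217. 131.] z 0.059 ctr [10.9 74. ] size [57.8 95.3] ang 89.8 bbox [-36.8  45.   58.5 102.8]
red 251 px [217. 131.] z 0.065 ctr [ 7.4 66.9] size [57.4 94.6] ang 89.8 bbox [-40.   38.1  54.7  95.5]
red 268 px [65. 78.] z 0.059 ctr [-333.9  718.2] size [117.2  85.5] ang 82.3 bbox [-383.4  658.6 -283.7  776.8]
red 268 px [65. 78.] z 0.065 ctr [-335.1  706.9] size [116.4  85. ] ang 82.3 bbox [-384.3  647.7 -285.3  765.1]
tab pred [257.9136609   58.21252096] top [257.89190862  53.24575049]
```

```bash
python3 -m handwheel '[[-0.3,0,-3,0,0.5],[0,0,-2.5,0,0.5],[0,0,-1.6,0,0.5],[0,0,0,0,0.9],[0,0,0,0,1],[0,0,0,0,1],[0,0,0,0,1]]' 20; python3 go.py; python3 - <<'E'
import numpy as np
th=np.linspace(1.6,0,33);x=-25.3*np.cos(th);z=25.3*np.sin(th)
d=np.diff(np.c_[x*np.cos(.1045),x*np.sin(.1045),z],axis=0);print(d.round(2).tolist(),d.sum(0))
E
```

```text
t: 43.82
tool_pos: [0.6472, 0.2559, 0.4961]
orientation: [-0.163, 3.136, -0.0]
force: [0.7, -2.8, 3.4]
opening: 0.0156
gripper_force: 20.0
t43.8 grasp [0.6475 0.2559 0.3291] yaw 0.1039 zaxis [ 0.002 -0.    -1.   ] F [ 0.7 -2.8  3.4] open 0.0156 gf 20.0 q [ 0.3   0.38  1.03 -0.    1.73 -1.37]
[[-1.26, -0.13, 0.01], [-1.26, -0.13, -0.06], [-1.25, -0.13, -0.12], [-1.24, -0.13, -0.18], [-1.23, -0.13, -0.25], [-1.22, -0.13, -0.31], [-1.2, -0.13, -0.37], [-1.18, -0.12, -0.43], [-1.16, -0.12, -0.49], [-1.14, -0.12, -0.55], [-1.11, -0.12, -0.6], [-1.08, -0.11, -0.66], [-1.04, -0.11, -0.71], [-1.0, -0.11, -0.76], [-0.97, -0.1, -0.81], [-0.92, -0.1, -0.86], [-0.88, -0.09, -0.9], [-0.83, -0.09, -0.95], [-0.79, -0.08, -0.99], [-0.74, -0.08, -1.03], [-0.68, -0.07, -1.06], [-0.63, -0.07, -1.09], [-0.58, -0.06, -1.12], [-0.52, -0.05, -1.15], [-0.46, -0.05, -1.18], [-0.4, -0.04, -1.2], [-0.34, -0.04, -1.22], [-0.28, -0.03, -1.23], [-0.22, -0.02, -1.25], [-0.16, -0.02, -1.25], [-0.09, -0.01, -1.26], [-0.03, -0.0, -1.26]] [-25.89670243  -2.71609944 -25.28921216]
```

```bash
python3 -m handwheel '[[-1.26,-0.13,0.01,0,1],[-1.26,-0.13,-0.06,0,1],[-1.25,-0.13,-0.12,0,1],[-1.24,-0.13,-0.18,0,1]]' 25; python3 tiles.py top; python3 - <<'E'
from h import *
a=read_camera("side");np.save("s5.npy",a);save(a[60:230,150:310],"s5.png",None,3.5)
E
```

```text
t: 44.32
tool_pos: [0.5972, 0.2506, 0.4933]
orientation: [-0.162, 3.133, 0.001]
force: [1.7, -1.7, 4.3]
opening: 0.0156
gripper_force: 25.0
```

View pics/s5.png

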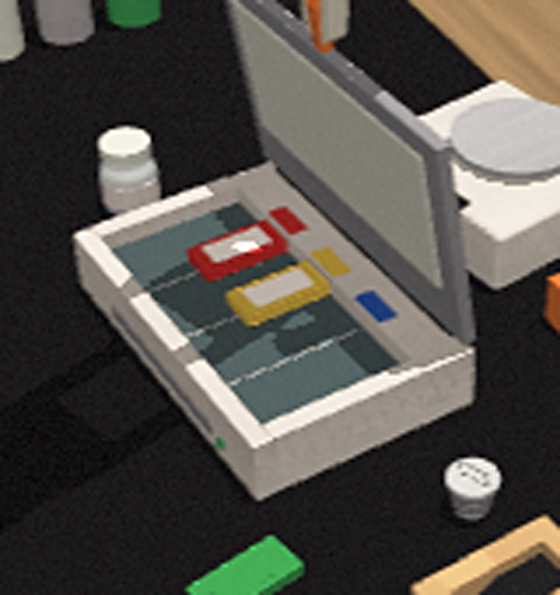

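The side view shows both tiles still at their marks, red (240,250) and yellow (278,293), with the lid swinging in the grip. I'll check numerically against the projected home poses.

```bash
python3 - <<'E'
from h import *
np.set_printoptions(precision=1,suppress=True)
c=get_calibration("side");a=np.load("s5.npy");h=cv2.cvtColor(a,cv2.COLOR_RGB2HSV);H=h[...,0]
s=[.5215,.2435,.1045]
W=lambda x,y,z:[s[0]+np.cos(s[2])*x-np.sin(s[2])*y,s[1]+np.sin(s[2])*x+np.cos(s[2])*y,z]
for n,y0,m in(("red",.08,(H<7)|(H>174)),("yel",0,(H>18)&(H<34))):
    m=(m&(h[...,1]>110)&(h[...,2]>50)).astype(np.uint8);m[:120]=0
    for k in cv2.findContours(m,cv2.RETR_EXTERNAL,cv2.CHAIN_APPROX_NONE)[0]:
        if 80<cv2.contourArea(k)<400: print(n,cv2.contourArea(k),cv2.minAreaRect(k))
    q=np.array([proj(c,W(.015+x,y0+y,z)) for x in(-.045,.045) for y in(-.022,.022) for z in (.045,.059)]).astype(np.float32)
    print(" pred",cv2.minAreaRect(q))
E
```

```text
red 258.0 ((217.5, 131.0), (11.141719818115234, 27.29721450805664), 68.1985855102539)
 pred ((217.69802856445312, 131.36985778808594), (11.587438583374023, 28.841915130615234), 69.15495300292969)
yel 282.0 ((229.01727294921875, 143.29310607910156), (11.698805809020996, 28.411386489868164), 68.19859313964844)
 pred ((229.40281677246094, 143.6375274658203), (12.189778327941895, 29.731992721557617), 68.3693618774414)
```

Both are home within a pixel. Swinging the lid down.

```bash
python3 -m handwheel '[[-1.23,-0.13,-0.25,0,1],[-1.22,-0.13,-0.31,0,1],[-1.2,-0.13,-0.37,0,1],[-1.18,-0.12,-0.43,0,1],[-1.16,-0.12,-0.49,0,1],[-1.14,-0.12,-0.55,0,1],[-1.11,-0.12,-0.6,0,1],[-1.08,-0.11,-0.66,0,1],[-1.04,-0.11,-0.71,0,1],[-1.0,-0.11,-0.76,0,1]]' | grep -E "pos|force|open"; python3 -m handwheel '[[-0.97,-0.1,-0.81,0,1],[-0.92,-0.1,-0.86,0,1],[-0.88,-0.09,-0.9,0,1],[-0.83,-0.09,-0.95,0,1],[-0.79,-0.08,-0.99,0,1],[-0.74,-0.08,-1.03,0,1],[-0.68,-0.07,-1.06,0,1],[-0.63,-0.07,-1.09,0,1]]'; python3 go.py
```

```text
tool_pos: [0.4834, 0.2387, 0.4419]
force: [-3.0, -4.3, 9.7]
opening: 0.0156
gripper_force: 25.0
t: 46.68
tool_pos: [0.4189, 0.232, 0.363]
orientation: [-0.163, 3.137, -0.001]
force: [0.0, -4.7, 3.4]
opening: 0.0154
gripper_force: 25.0
t46.7 grasp [0.4189 0.2319 0.196 ] yaw 0.1041 zaxis [ 0.    -0.001 -1.   ] F [ 0.  -4.7  3.4] open 0.0154 gf 25.0 q [ 0.4  -0.18  1.87 -0.    1.45 -1.28]
```

```bash
python3 -m handwheel '[[-0.6,-0.06,-1.1,0,1],[-0.55,-0.05,-1.15,0,1],[-0.48,-0.05,-1.18,0,1],[-0.43,-0.04,-1.2,0,1],[-0.37,-0.04,-1.2,0,1],[-0.3,-0.03,-1.2,0,1],[-0.23,-0.02,-1.2,0,1],[-0.16,-0.02,-1.1,0,1],[0,0,0,0,1]]'; python3 go.py .3813 .2278 .0759 .1045
```

```text
t: 47.8
tool_pos: [0.3881, 0.2287, 0.2686]
orientation: [-0.163, 3.136, -0.001]
force: [5.6, -4.8, -4.0]
opening: 0.0158
gripper_force: 25.0
t47.8 grasp [0.3883 0.2286 0.1016] yaw 0.1039 zaxis [ 0.001 -0.001 -1.   ] F [ 5.6 -4.8 -4. ] open 0.0158 gf 25.0 q [ 0.42 -0.17  2.04 -0.    1.27 -1.26]
need cm [-0.7  -0.08 -2.57] spin 0.001
```

```bash
python3 -m handwheel '[[-0.1,0,-0.8,0,1],[-0.05,0,-0.7,0,1],[-0.05,0,-0.5,0,1],[0,0,-0.3,0,1],[0,0,-0.2,0,1],[0,0,0,0,1]]'|grep -E "pos|force"; python3 -m handwheel '[[0,0,-0.1,0,1],[0,0,-0.1,0,1],[0,0,0,0,1]]'; python3 go.py .3813 .2278 .0759 .1045
```

```text
tool_pos: [0.3864, 0.2287, 0.2458]
force: [-1.7, -10.0, 14.2]
gripper_force: 25.0
t: 48.92
tool_pos: [0.3867, 0.2288, 0.2453]
orientation: [-0.164, 3.135, -0.002]
force: [-8.6, -13.5, 28.9]
opening: 0.016
gripper_force: 25.0
t48.9 grasp [0.3871 0.2286 0.0783] yaw 0.1042 zaxis [ 0.002 -0.001 -1.   ] F [ -8.6 -13.5  28.9] open 0.0160 gf 25.0 q [ 0.42 -0.14  2.06 -0.    1.22 -1.25]
need cm [-0.58 -0.08 -0.24] spin 0.000
```

```bash
python3 -m handwheel '[[0,0,0.2,0,0.7],[0,0,0,0,0.6],[0,0,0,0,0.5],[0,0,2,0,0.5],[0,0,3,0,0.8],[0,0,0,0,1],[0,0,0,0,1],[0,0,0,0,1]]' >/dev/null; python3 -m handwheel '[[0,0,-1.5,0,1],[0,0,-0.6,0,1],[0,0,-0.3,0,1],[0,0,-0.2,0,1],[0,0,-0.2,0,1],[0,0,-0.2,0,1],[0,0,0,0,1]]'; python3 go.py
```

```text
t: 50.8
tool_pos: [0.3859, 0.2292, 0.2654]
orientation: [-0.164, 3.137, 0.0]
force: [-1.8, -0.3, 4.7]
opening: 0.0005
gripper_force: 2.2
t50.8 grasp [0.386  0.2292 0.0984] yaw 0.1043 zaxis [ 0.001  0.    -1.   ] F [-1.8 -0.3  4.7] open 0.0005 gf 2.2 q [ 0.42 -0.17  2.05 -0.    1.27 -1.25]
```

```bash
python3 -m handwheel '[[0,0,-0.1,0,1],[0,0,-0.1,0,1],[0,0,0,0,1]]' | grep -E "pos|force"; python3 -m handwheel '[[0,0,1,0,1],[0,0,4,0,1],[0,0,5,0,1],[-1,-3,5,0,1],[-1,-4,3,0,1],[0,-4,0,0,1],[0,-4,0,0,1],[0,-4,0,0,1],[0,0,0,0,1]]'; python3 - <<'E'
from h import *
a=read_camera("side");save(a[80:300,120:440],"s6.png",None,2.4)
E
```

```text
tool_pos: [0.386, 0.2292, 0.2651]
force: [-11.9, -5.0, 23.2]
gripper_force: 11.8
t: 52.3
tool_pos: [0.3657, 0.0372, 0.443]
orientation: [-0.157, 3.137, -0.001]
force: [0.2, -0.4, 0.7]
opening: 0.0005
gripper_force: 0.0
```

View pics/s6.png

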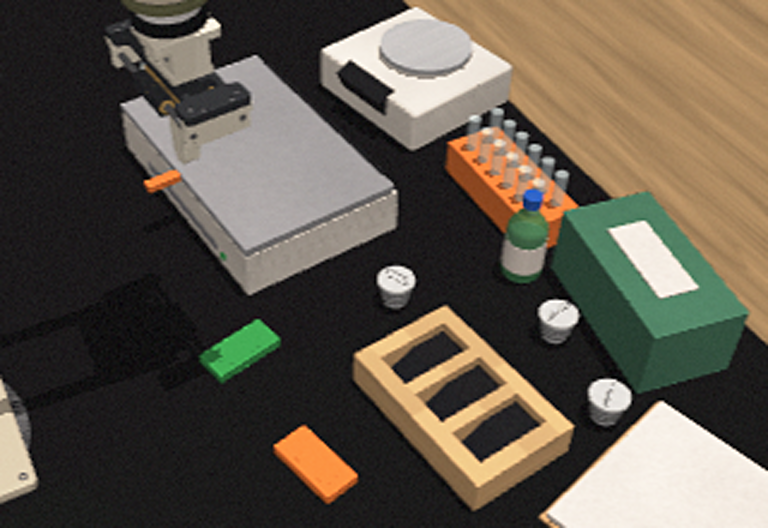

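The lid lies flat with its tab at (162,182), the block is empty, and the bystanders in view stand where they did. Handing in.

```bash
python3 -c "
from plant import job;print(job.close_job())"
```

```text
the job is handed in; nothing more can be done
None
```

Job handed in, verdict not shown: red and yellow tiles (no blue was present) were at home within about 1 mm by camera when last seen, just before the lid came down. The lid is shut, the arm is clear, and I saw no bystander moved (jar and beaker were not in the last picture).

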